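Load the spring-driven cell shaker, clamp, wind and start it

TASK

Lay every sample cell on the bench in a pocket of the shaker's cradle (one to a pocket, any pocket, flat on the floor), and then lay the hold-down bar over them, flat on the two end walls between the lips. After that wind the drive key clockwise, as many partial turns as it takes, all the way to its stop, and last push the start lever fully over to the housing side. Leave the other things on the bench where they are.

Things in the scene. Friction and masses are not known exactly. Their poses are not given: they have to be found in the camera images.
- cradle (a point): Centre of the cradle floor (top face, 10 mm above the bench) of the shaker, a grey and aluminium machine fixed to the bench, about 210 mm (x) by 290 mm (y). x along the cradle, y away from the drive housing, z up. Four pockets, two rows of two. The cradle ends along x in two aluminium walls, inner faces at x = +-89 mm, outer +-99, tops 45 mm above the floor.
- bar_seat (a point): Centre of the hold-down bar's seat: 45 mm straight above cradle, level with the end walls' tops, same axes. The bar's underside lies here, on both walls. Lips 8 mm high bound it: end lips with inner faces at x = +-99 mm, side lips (on the wall tops) at y = +-41 mm: 3 mm to spare all round.
- pocket0 (a point): Floor centre of a pocket of the cradle, at x = -46, y = 35 mm in the cradle frame; same axes. Takes one cell, lying, its length along x: 86 x 46 mm inside, between black guides 18 mm high that stand only beside the cell's flanges (none within 25 mm of the pocket's centre along x, so fingers fit beside the waist).
- pocket1 (a point): Floor centre of a pocket of the cradle, at x = -46, y = -35 mm in the cradle frame; same axes. Takes one cell, lying, its length along x: 86 x 46 mm inside, between black guides 18 mm high that stand only beside the cell's flanges (none within 25 mm of the pocket's centre along x, so fingers fit beside the waist).
- pocket2 (a point): Floor centre of a pocket of the cradle, at x = 46, y = 35 mm in the cradle frame; same axes. Takes one cell, lying, its length along x: 86 x 46 mm inside, between black guides 18 mm high that stand only beside the cell's flanges (none within 25 mm of the pocket's centre along x, so fingers fit beside the waist).
- pocket3 (a point): Floor centre of a pocket of the cradle, at x = 46, y = -35 mm in the cradle frame; same axes. Takes one cell, lying, its length along x: 86 x 46 mm inside, between black guides 18 mm high that stand only beside the cell's flanges (none within 25 mm of the pocket's centre along x, so fingers fit beside the waist).
- cell0_mid (a point): Centre of a loose sample cell (20 mm above what it lies on; 0.2 to 0.4 kg): a square steel tube 30 x 30 mm (the waist, 56 mm long) between two dark square flanges 40 x 40 x 12 mm; 80 mm long in all, x along its length; any of its four long sides may be up. Two to four cells are there; the others are absent (None).
- cell1_mid (a point): Centre of a loose sample cell (20 mm above what it lies on; 0.2 to 0.4 kg): a square steel tube 30 x 30 mm (the waist, 56 mm long) between two dark square flanges 40 x 40 x 12 mm; 80 mm long in all, x along its length; any of its four long sides may be up. Two to four cells are there; the others are absent (None).
- cell2_mid (a point): Centre of a loose sample cell (20 mm above what it lies on; 0.2 to 0.4 kg): a square steel tube 30 x 30 mm (the waist, 56 mm long) between two dark square flanges 40 x 40 x 12 mm; 80 mm long in all, x along its length; any of its four long sides may be up. Two to four cells are there; the others are absent (None).
- cell3_mid (a point): Centre of a loose sample cell (20 mm above what it lies on; 0.2 to 0.4 kg): a square steel tube 30 x 30 mm (the waist, 56 mm long) between two dark square flanges 40 x 40 x 12 mm; 80 mm long in all, x along its length; any of its four long sides may be up. Two to four cells are there; the others are absent (None).
- bar_handle (a point): Centre of the handle of the loose hold-down bar: an aluminium plate 192 x 76 x 8 mm (x along its length, z up, about 0.42 kg) with a black block handle on top, 70 mm long (x), 22 mm wide (y), 34 mm high. The point is 25 mm above the plate's underside, 17 mm above its upper face. Either end may go either way.
- key_grip (a point): Centre of the wing of the steel winding key on the drive housing, 87 mm above the bench: a flat upright plate 52 mm long (x), 10 mm thick (y), 34 mm high; its lower edge is 15 mm above the housing's top (55 mm above the bench). It turns about the vertical axis through this point. A black pointer under its +x end runs over a white dial.
- key (a joint): Winding angle of the key, rad, growing clockwise seen from above: 0 slack, 5.4 (309 degrees on) at the stop, fully wound; the dial's two thick marks show where the pointer stands at these. Starts from 0 to 0.7. A spring resists (0.08 N m at first, 0.15 at the end); friction inside holds what is wound when the key is let go.
- lever_tip (a point): Centre of the black ball (26 mm across) of the start lever, at the foot of the drive housing: a steel rod, 70 mm from pivot to ball centre, pivot 32 mm above the bench at x = -60, y = -145 mm in the cradle frame; it swings in the cradle's x-z plane.
- lever (a joint): Angle of the start lever, rad: 0 off (leaning 0.5 rad to the cradle's -x, the robot's side), 1.0 on (leaning 0.5 rad to +x, towards the housing). It stays where it is left; about 1 N at the ball moves it.
- gauge: Bystander: a loose round pressure gauge, 62 mm across and 28 mm high, with a brass stem. Origin under its centre.
- beaker: Bystander: a small glass beaker, 60 mm across and 60 mm high. Origin under its centre.
- wrench: Bystander: a spanner 180 mm long, lying near the back. Origin under its middle.
- driver: Bystander: a screwdriver 170 mm long, lying at the back. Origin under its middle.
- reagent: Bystander: a glass bottle with a red cap, 70 mm across, 160 mm high. Origin under its centre.
- jar: Bystander: an amber jar with a blue lid, 70 mm across, 70 mm high. Origin under its centre.
- tee: Bystander: a brass pipe fitting 80 mm long, lying at the back. Origin under its middle.
Not all that is in view belongs to the job. Leave any blue or orange look-alike of the part that bears cell1_mid alone.

How it is judged:
By the outcome, as a careful person would: the job done as asked, in the order asked, and still so for the second after the job is handed in, with the robot touching nothing.
Of cell0, cell1, cell2, cell3 only 2 to 4 are there at a start; the rules pass over those that are not, and their reading is None.
At some moment in a run one of cell0, cell1, cell2, cell3, bar may be knocked a few centimetres aside while the robot is not near it.
Once in a run the grip may slacken for a moment while it holds something.
It also fails if it takes over 210 s, if anything falls off the work surface, if the arm or the gripper's body presses on something with over 40 N, if the wrist force passes 120 N, or if a joint passes its speed limit or range.

ROBOT

A 6-joint arm with a two-finger parallel gripper is mounted at the origin on the work surface. World frame = base frame: x ahead of the robot, y to its left, z up, the work surface at z = 0. Lengths are in m, angles in rad, forces in N, time in s.
With the tool pointing down it reaches from about 0.375 to 0.825 m from the base axis. Payload 5.5 kg.
Tool frame: the origin (TCP) lies midway between the tips of the shut fingers; the grasp point (between the pads) lies 19 mm behind it; z points along the fingers, y is the line along which they close (so a half turn about z gives the same grasp; the last joint's range is limited). The gripper opens to 85 mm and grips with 20 to 120 N. Pads are 22 mm wide; open, the fingers measure 114 mm over their backs; the gripper's body (76 mm by 85 mm) begins 54 mm behind the grasp point. The pads swing forward as they close: fully open they stand 13 mm farther back than shut.
Start: joints at [1.277, 0.314, -0.047, 1.21, 0, 1.571], TCP at [0.174, 0.574, 0.231] pointing down, gripper open.
Joint ranges: [-2.67, 2.67], [-0.69, 1.73], [-1.03, 1.25], [-2.08, 2.16], [-1.42, 1.45], [-3.14, 3.14]. Speed limits (rad/s): [2.39, 2.39, 3.01, 3.14, 3.14, 3.14].

INTERFACE

Orientations are given as a rotation vector (axis times angle).
In Python, from workcell import robot gives the robot as it stands.
- The arm moves only by the tool step_arm, never from a script. Its argument "steps" is text: rows parted by semicolons, each of 7 numbers parted by spaces: the shift along the tool's x, y, z in m, then the turn, a rotation vector about the tool's x, y, z in rad, then the finger opening in m, from 0 to 0.0854. A call has 1 to 8 rows; each row shifts and turns the commanded pose from where the row before left it, along the tool's axes as they then stand; what a row does not reach is not made up. A row lasts 1/12 s, in which the tool goes at most 41.7 mm and 7.16 degrees, less where a joint would pass 70% of its speed; a pose out of reach is approached as far as the arm can. A call is refused whole if a number of a shift passes 0.0417 or a number of a turn 0.125, either way. A call with a gripper value outside its range is refused whole. The fingers move at their own pace and stop on an object; "force" is the grip in N (left out, the last holds). Time passes only in rows, so rows that do not move let the fingers close. It gives the time, the measured TCP pose, the force, the opening and the grip force at its end, in the units of the state.
- robot.sense(): the state, without advancing time (a new reading comes with each control period).
- robot.read_camera(name): name is "scene" or "top"; returns (picture, depth): 420x560x3 uint8, red, green, blue; 420x560 float32, m along the optical axis (not along the pixel's ray), 0 where there is no reading.
- robot.calibration(name): a dict with "K" (3x3 intrinsics, pixels), "D" ([k1, k2, p1, p2, k3] as OpenCV has them; the pictures are not rectified), "rvec" (rotation vector, rad) and "tvec" (3), from world to camera coordinates, as OpenCV has them. Camera axes: x right, y down, z forward; pixel columns grow to the right and rows downward; lengths in m; the calibration is good to about 2 mm. A picture is of the moment at which its call begins. calibration takes no time and is no camera call.
- robot.close_job(): hands the job in; it is judged then, once.
Trained networks look in the newest picture that a camera, given by its name, has taken for a name from the list of things; names that differ only in an ending like _2 or _b are one class to them, and where a whole thing is asked for, a point or a joint stands for the part that bears it (a point fixed in the world has none). Each returns a list of dicts, best first, with "confidence" (0 to 1); they miss things now and then, are a little off and sometimes report something else, mostly with a low value. They report only what shows in the picture. A call takes as long as a camera call. They do not tell look-alikes from the thing itself.
- robot.regions_of(camera, thing): "mask" (420x560 bool, what is visible of it) and "uv" ([column, row] in pixels, amid what is visible of it).
- robot.spot_point(camera, thing): "uv" ([column, row] in pixels: a listed point, or the origin of a listed thing).
The state is a dict: "t": time; "q": joint angles; "qd": joint speeds; "effort": joint torques, N m; "ee_pos": TCP position; "orientation": TCP orientation; "wrist_force": force on the tool from outside, world axes, zero at the start; "moment": the same for the moment, N m; "finger_gap": finger opening in m; "finger_force": force on a finger pad.
Only numpy, scipy, OpenCV 4.12 (cv2) and the standard library are available. Lean on these libraries where they do the work, as an engineer would, in place of code of your own. Each camera call takes 0.05 s, during which the arm holds its last target. There are 200 camera calls.

## Working session

There is one attempt and no reset: what is moved stays moved. The work goes in short steps, Python scripts to look and compute and a tool call to move; the robot and the scene stay as the last step left them, time stands still between calls to the robot, and variables do not carry over. Pictures are saved under pics/ and viewed, at most 14 in all, crops included, and the job is handed in when it is done.

Besides the shell and the picture viewer there is one more tool, called in YAML: its name, and indented under it one key for each argument. step_arm: Moves the arm, as the interface text tells. Its arguments: {"type":"object","properties":{"steps":{"type":"string"},"force":{"type":"number"}},"required":["steps"]}

```bash
ls; mkdir -p pics; cat > h.py <<'E'
import numpy as np, cv2
from scipy.spatial.transform import Rotation as R
from workcell import robot
def save(cam,name,s=1.0):
    im,d=robot.read_camera(cam); cv2.imwrite(f'pics/{name}.png',cv2.cvtColor(im,cv2.COLOR_RGB2BGR)); return im,d
def cal(cam):
    c=robot.calibration(cam); return np.array(c['K'],float),np.array(c['D'],float),R.from_rotvec(np.ravel(c['rvec'])).as_matrix(),np.ravel(c['tvec'])
def ray(cam,uv):
    K,D,Rm,t=cal(cam); n=cv2.undistortPoints(np.array(uv,float).reshape(-1,1,2),K,D).reshape(-1,2)
    return -Rm.T@t, np.c_[n,np.ones(len(n))]@Rm
def at_z(cam,uv,z):
    o,d=ray(cam,uv); return o+d*((z-o[2])/d[:,2])[:,None]
def depth_pts(cam,uv,depth):
    uv=np.array(uv).reshape(-1,2); o,d=ray(cam,uv); z=depth[uv[:,1].astype(int),uv[:,0].astype(int)]
    return o+d*z[:,None]
def proj(cam,p):
    c=robot.calibration(cam); return cv2.projectPoints(np.array(p,float).reshape(-1,1,3),np.array(c['rvec'],float),np.array(c['tvec'],float),np.array(c['K'],float),np.array(c['D'],float))[0].reshape(-1,2)
E
python3 - <<'E'
from h import *
s=robot.sense(); print({k:np.round(v,3) for k,v in s.items()})
for c in('scene','top'):
    save(c,c+'0')
    K,D,Rm,t=cal(c); print(c,-Rm.T@t,Rm[2])
    for n in ['cradle','cell0_mid','bar_handle','key_grip','lever_tip','pocket0','gauge','beaker']:
        print(n,[(np.round(r['uv'],1).tolist(),round(r['confidence'],2)) for r in robot.spot_point(c,n)])
E
```

```text
pics
{'t': np.float64(0.0), 'q': array([ 1.277,  0.314, -0.048,  1.21 , -0.   ,  1.571]), 'qd': array([ 0.001, -0.001,  0.001,  0.001, -0.001,  0.   ]), 'effort': array([ 1.0000e-03, -5.3959e+01,  3.3975e+01,  1.9000e-02, -0.0000e+00,
       -0.0000e+00]), 'ee_pos': array([0.174, 0.574, 0.23 ]), 'orientation': array([-4.600e-01, -3.108e+00,  3.000e-03]), 'wrist_force': array([-0.766, -0.102,  0.055]), 'moment': array([-0.02 ,  0.017,  0.032]), 'finger_force': np.float64(0.0), 'finger_gap': np.float64(0.085)}
scene [1.14356039 0.52037492 1.39487923] [-0.39122383 -0.32169937 -0.86223746]
cradle [([261.5, 205.8], 0.86)]
cell0_mid [([335.9, 209.5], 0.61), ([229.0, 271.1], 0.49)]
bar_handle [([313.7, 274.9], 0.89), ([194.3, 131.0], 0.42)]
key_grip [([214.4, 175.1], 0.44), ([338.7, 211.9], 0.34)]
lever_tip [([246.7, 151.2], 0.52)]
pocket0 [([278.1, 200.3], 0.95), ([246.4, 209.8], 0.88), ([262.7, 190.0], 0.58), ([260.3, 218.3], 0.58)]
gauge [([357.3, 234.8], 0.93)]
beaker [([317.8, 243.6], 0.55)]
top [0.33433531 0.02124285 1.38538245] [ 0.14831361 -0.00979961 -0.98889182]
cradle [([297.2, 209.5], 0.8), ([351.8, 142.8], 0.19)]
cell0_mid [([203.1, 242.8], 0.69), ([231.6, 244.2], 0.56)]
bar_handle [([208.7, 171.1], 0.67), ([309.9, 226.4], 0.41)]
key_grip [([346.8, 188.9], 0.51)]
lever_tip [([351.4, 235.7], 0.41)]
pocket0 [([289.0, 191.4], 0.94), ([286.2, 222.5], 0.77), ([313.7, 195.1], 0.74), ([311.9, 225.8], 0.55)]
gauge [([203.8, 241.2], 0.57), ([217.6, 137.7], 0.56)]
beaker [([228.4, 208.4], 0.76), ([352.7, 235.6], 0.27)]
```

```bash
python3 - <<'E'
import cv2
a=cv2.imread('pics/top0.png'); cv2.imwrite('pics/top0c.png',cv2.resize(a[100:310,160:440],(800,600),interpolation=cv2.INTER_CUBIC))
a=cv2.imread('pics/scene0.png'); cv2.imwrite('pics/scene0c.png',cv2.resize(a[100:310,150:430],(800,600),interpolation=cv2.INTER_CUBIC))
E
```

```text
(no output)
```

View pics/top0c.png

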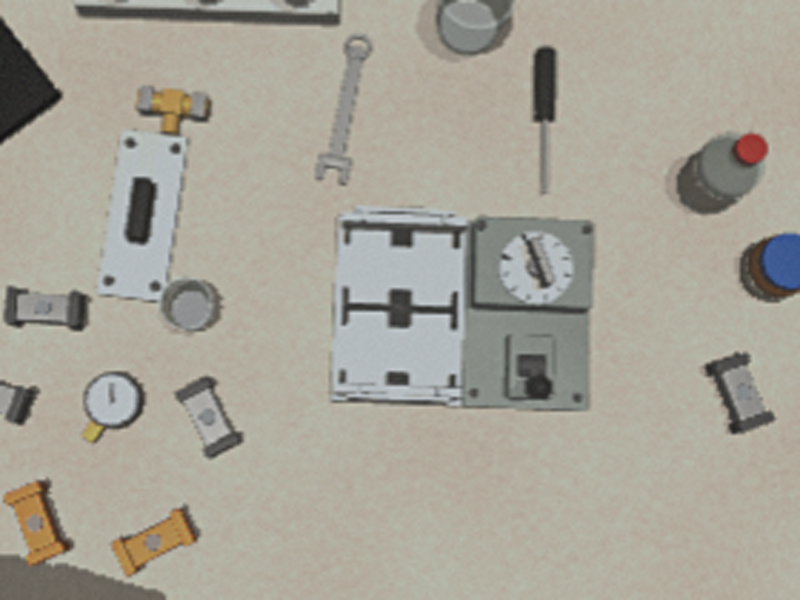

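View pics/scene0c.png

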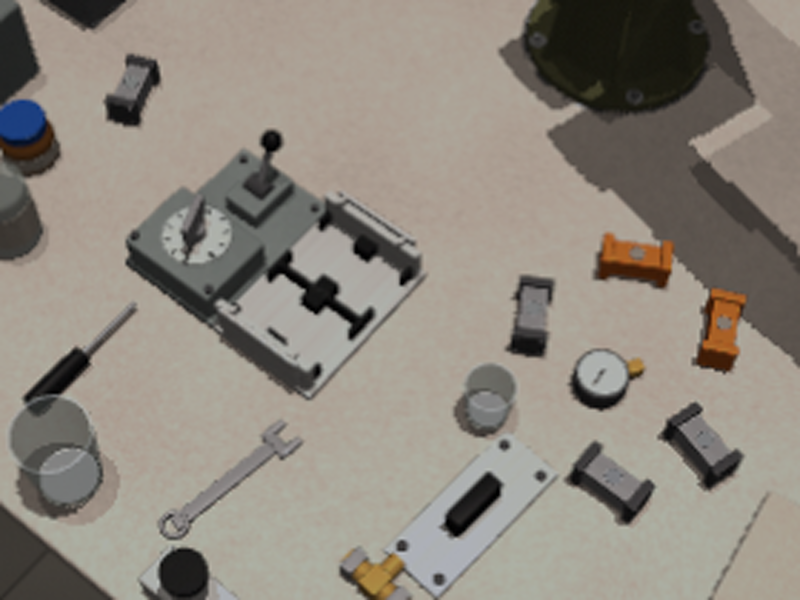

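```bash
cat >> h.py <<'E'
def blobs(cam,thing,z,minc=0.15):
    out=[]
    for r in robot.regions_of(cam,thing):
        if r['confidence']<minc: continue
        v,u=np.nonzero(r['mask'])
        if len(u)<15: continue
        p=at_z(cam,np.c_[u,v],z)[:,:2]
        c,wh,a=cv2.minAreaRect(p.astype(np.float32)*1000)
        if wh[0]<wh[1]: a+=90; wh=wh[::-1]
        out.append((round(r['confidence'],2),np.round(r['uv']).tolist(),len(u),np.round(c,1).tolist(),np.round(wh,0).tolist(),round((a+90)%180-90,1)))
    return out
def spots(cam,thing,z):
    return [(round(r['confidence'],2),np.round(r['uv'],1).tolist(),np.round(at_z(cam,[r['uv']],z)[0,:2]*1000,1).tolist()) for r in robot.spot_point(cam,thing)]
E
python3 - <<'E'
from h import *
for c in('top','scene'):
    im,d=robot.read_camera(c)
    print(c)
    for r in blobs(c,'cell1_mid',.03): print(r)
    print('bar'); 
    for r in blobs(c,'bar_handle',.008): print(r)
    for n,z in [('cell1_mid',.02),('bar_handle',.025),('cradle',.01),('pocket0',.01),('key_grip',.087),('lever_tip',.093)]:
        print(n)
        for r in spots(c,n,z): print('  ',r)
    for n,z in [('key_grip',.1),('lever_tip',.093)]:
        for r in blobs(c,n,z): print(n,r)
E
```

```text
top
(0.89, [115.0, 290.0], 409, [276.6, 508.1], [90.0, 48.0], -41.8)
(0.75, [173.0, 281.0], 275, [297.4, 336.5], [77.0, 41.0], 23.0)
(0.58, [213.0, 288.0], 336, [279.4, 209.7], [85.0, 42.0], -62.0)
(0.37, [232.0, 245.0], 248, [413.6, 159.2], [78.0, 34.0], 28.9)
bar
(0.97, [208.0, 174.0], 1405, [639.8, 244.4], [193.0, 81.0], -4.6)
cell1_mid
   (0.96, [115.6, 289.0], [271.6, 508.1])
   (0.87, [168.6, 281.9], [297.0, 349.1])
   (0.75, [214.8, 288.1], [282.0, 206.7])
   (0.54, [173.9, 206.2], [532.4, 348.6])
bar_handle
   (0.77, [207.3, 171.7], [646.1, 248.9])
cradle
   (0.56, [299.4, 210.0], [534.1, -48.4])
   (0.29, [234.8, 247.0], [410.2, 152.1])
pocket0
   (0.93, [309.3, 222.5], [494.9, -80.8])
   (0.83, [312.0, 192.6], [591.8, -87.6])
   (0.76, [286.5, 192.3], [590.2, -5.7])
   (0.66, [287.5, 225.6], [482.9, -11.8])
key_grip
   (0.55, [344.2, 191.2], [584.8, -179.3])
   (0.16, [280.0, 134.7], [756.1, 20.9])
lever_tip
   (0.55, [347.2, 234.4], [453.1, -188.3])
   (0.28, [227.9, 207.1], [524.2, 170.2])
key_grip (0.41, [349.0, 191.0], 98, [579.4, -186.8], [51.0, 23.0], 26.8)
lever_tip 
[... 195 characters left out ...]
58.4)
(0.68, [453.0, 243.0], 376, [287.5, 508.3], [95.0, 52.0], -42.6)
bar
(0.63, [314.0, 279.0], 1418, [644.6, 243.0], [192.0, 74.0], -6.0)
cell1_mid
   (0.8, [405.3, 212.7], [286.1, 338.1])
   (0.66, [453.1, 238.6], [272.3, 506.7])
   (0.57, [365.1, 264.9], [519.4, 337.7])
   (0.52, [370.2, 189.1], [281.3, 199.1])
bar_handle
   (0.77, [313.0, 276.2], [648.9, 236.6])
cradle
   (0.63, [261.6, 204.3], [545.7, -49.6])
pocket0
   (0.98, [242.2, 206.2], [590.7, -94.8])
   (0.91, [277.2, 201.2], [504.7, -17.0])
   (0.86, [263.2, 187.9], [493.4, -86.2])
   (0.65, [261.3, 219.7], [590.6, -13.5])
key_grip
   (0.43, [216.9, 174.0], [581.2, -203.4])
lever_tip
   (0.43, [244.9, 149.3], [453.4, -194.0])
```

```bash
cat >> h.py <<'E'
def cloud(cam):
    im,d=robot.read_camera(cam); v,u=np.nonzero(d>0)
    return depth_pts(cam,np.c_[u,v],d),im[v,u],np.c_[u,v]
def ortho(cam,z,x0,x1,y0,y1,s):
    """rectify picture onto plane z; s m per px; up=+x, left=+y"""
    im,_=robot.read_camera(cam)
    h,w=int((x1-x0)/s),int((y1-y0)/s); jj,ii=np.meshgrid(np.arange(w),np.arange(h))
    P=np.stack([x1-ii*s,y1-jj*s,np.full(ii.shape,z)],-1)
    q=proj(cam,P).reshape(h,w,2).astype(np.float32)
    return cv2.cvtColor(cv2.remap(im,q[...,0],q[...,1],cv2.INTER_CUBIC),cv2.COLOR_RGB2BGR)
E
python3 - <<'E'
from h import *
for c in('top','scene'):
    p,col,uv=cloud(c)
    m=(p[:,0]>.15)&(p[:,0]<.85)&(abs(p[:,1])<.65)
    print(c,'table z',np.percentile(p[m,2],[1,10,50,90]))
    k=m&(p[:,2]>.018)&(p[:,2]<.08); q=p[k]; cc=col[k].astype(int)
    g=np.zeros((300,520),np.uint8); ij=np.c_[(q[:,0]-.15)/.0025,(q[:,1]+.65)/.0025].astype(int); g[ij[:,0],ij[:,1]]=1
    g=cv2.morphologyEx(g,cv2.MORPH_CLOSE,np.ones((3,3)))
    n,lab=cv2.connectedComponents(g); L=lab[ij[:,0],ij[:,1]]
    for i in range(1,n):
        w=L==i
        if w.sum()<40: continue
        ce,wh,a=cv2.minAreaRect((q[w,:2]*1000).astype(np.float32))
        if wh[0]<wh[1]: a+=90; wh=wh[::-1]
        print(w.sum(),np.round(ce),np.round(wh),round((a+90)%180-90,1),'zmax',round(np.percentile(q[w,2],95),3),'rgb',np.median(cc[w],0))
E
```

```text
top table z [-0.00559851 -0.00225271  0.00267283  0.05844437]
669 [ 298. -551.] [220.  10.] 0.8 zmax 0.077 rgb [47. 47. 45.]
52 [ 193. -606.] [86.  2.] -89.8 zmax 0.072 rgb [36. 37. 36.]
374 [277. 508.] [83. 41.] -44.0 zmax 0.044 rgb [49. 59. 87.]
302 [279. 209.] [79. 39.] -61.9 zmax 0.044 rgb [174. 135.  77.]
140 [ 258. -624.] [50. 21.] -87.4 zmax 0.035 rgb [125. 124. 121.]
328 [296. 336.] [81. 40.] 24.2 zmax 0.044 rgb [174. 131.  73.]
173 [ 292. -620.] [61. 24.] 87.8 zmax 0.035 rgb [123. 122. 120.]
176 [ 329. -617.] [67. 24.] -89.4 zmax 0.036 rgb [125.5 123.5 121.5]
289 [413. 159.] [80. 39.] 29.2 zmax 0.043 rgb [139. 140. 141.]
349 [422. 264.] [75. 59.] 0.9 zmax 0.034 rgb [179. 185. 188.]
304 [431. 395.] [81. 38.] 72.5 zmax 0.043 rgb [128.  131.  129.5]
314 [ 457. -422.] [80. 40.] 21.2 zmax 0.044 rgb [128.  128.5 124.5]
7184 [632. 499.] [436. 303.] -0.0 zmax 0.028 rgb [100. 100.  98.]
311 [452. -46.] [134.  34.] 89.3 zmax 0.066 rgb [162. 166. 164.]
304 [ 479. -191.] [71. 51.] -0.7 zmax 0.046 rgb [115. 120. 114.]
494 [ 555. -565.] [186.  83.] 32.0 zmax 0.077 rgb [54. 55. 52.]
149 [5
[... 1644 characters left out ...]
.]
618 [ 602. -566.] [184.  86.] -30.4 zmax 0.076 rgb [34. 35. 34.]
249 [537. 184.] [58. 58.] -68.6 zmax 0.062 rgb [114. 115. 111.]
343 [533. 340.] [81. 44.] 87.2 zmax 0.042 rgb [91. 91. 87.]
248 [545. -49.] [130.  44.] 88.5 zmax 0.032 rgb [22. 22. 21.]
1522 [ 598. -119.] [279. 102.] 88.1 zmax 0.064 rgb [108. 112. 108.]
389 [ 605. -464.] [67. 66.] -35.5 zmax 0.074 rgb [28. 58. 69.]
200 [645. 244.] [71. 22.] -4.9 zmax 0.046 rgb [27.5 27.  26. ]
227 [ 708. -378.] [67. 34.] -24.0 zmax 0.077 rgb [61. 58. 53.]
289 [762. 214.] [82. 50.] 85.2 zmax 0.031 rgb [144. 130.  66.]
149 [ 809. -211.] [81. 25.] -1.6 zmax 0.029 rgb [28. 26. 27.]
53 [ 846. -131.] [31.  7.] -86.5 zmax 0.078 rgb [103. 102.  96.]
```

```bash
python3 - <<'E'
from h import *
for c in('top','scene'):
    cv2.imwrite(f'pics/cr_{c}.png',ortho(c,.055,.42,.67,-.27,.05,.0005)[:, :])
    p,col,uv=cloud(c)
    # housing heights
    for nm,x0,x1 in(('low',.46,.50),('high',.6,.63)):
        for y in np.arange(-.135,-.09,.005):
            k=(p[:,0]>x0)&(p[:,0]<x1)&(abs(p[:,1]-y)<.0025)
            print(nm,round(y,3),np.round(np.median(p[k,2]),3),end='; ')
        print()
    for x0,x1 in((.42,.5),(.59,.68)):
        k=(p[:,0]>x0)&(p[:,0]<x1)&(p[:,1]>-.13)&(p[:,1]<.04)&(p[:,2]>.045)&(p[:,2]<.08)
        q=p[k]*1000; ce,wh,a=cv2.minAreaRect(q[:,:2].astype(np.float32)); print(c,k.sum(),np.round(ce,1),np.round(wh,1),a,np.round(q.min(0)),np.round(q.max(0)))
E
cd pics; python3 -c "
import cv2,numpy as np
a=cv2.imread('cr_top.png');b=cv2.imread('cr_scene.png');print(a.shape)
cv2.imwrite('cr.png',cv2.resize(np.vstack([a[:, :],b]),(480,750))[:600]) 
cv2.imwrite('cr_t.png',a);cv2.imwrite('cr_s.png',b)"
```

```text
low -0.135 0.01; low -0.13 0.009; low -0.125 0.009; low -0.12 0.009; low -0.115 0.011; low -0.11 0.011; low -0.105 0.013; low -0.1 0.011; low -0.095 0.011; low -0.09 0.012; 
high -0.135 0.055; high -0.13 0.058; high -0.125 0.042; high -0.12 0.009; high -0.115 0.01; high -0.11 0.028; high -0.105 0.013; high -0.1 0.013; high -0.095 0.011; high -0.09 0.013; 
top 229 [443.6 -45.2] [132.1  16.6] 89.60466003417969 [ 435. -111.   46.] [452.  21.  72.]
top 280 [633.8 -58.2] [154.5  44.2] 75.47911834716797 [ 593. -130.   45.] [645.  20.  70.]
low -0.135 0.011; low -0.13 0.009; low -0.125 0.009; low -0.12 0.01; low -0.115 0.012; low -0.11 0.012; low -0.105 0.011; low -0.1 0.009; low -0.095 0.01; low -0.09 0.009; 
high -0.135 0.058; high -0.13 0.04; high -0.125 0.023; high -0.12 0.012; high -0.115 0.011; high -0.11 0.015; high -0.105 0.008; high -0.1 0.011; high -0.095 0.01; high -0.09 0.008; 
scene 250 [448.4 -46.3] [137.6  22.2] 87.60116577148438 [ 437. -115.   45.] [460.  22.  74.]
scene 264 [637.  -60.4] [158.   48.4] 73.15501403808594 [ 591. -130.   45.] [651.  20.  69.]
(500, 640, 3)
```

View pics/cr_top.png

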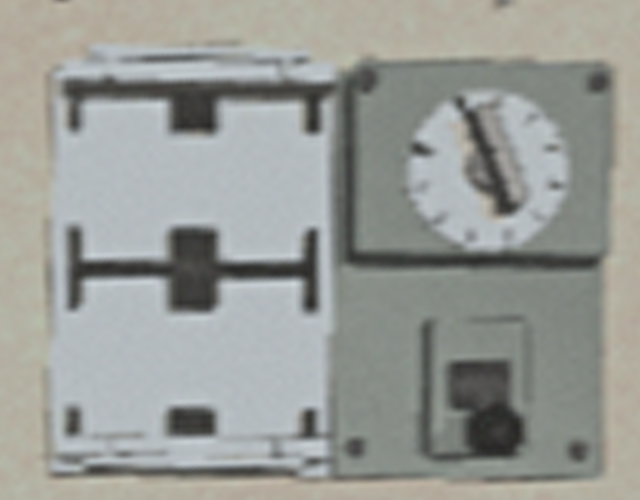

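View pics/cr_scene.png

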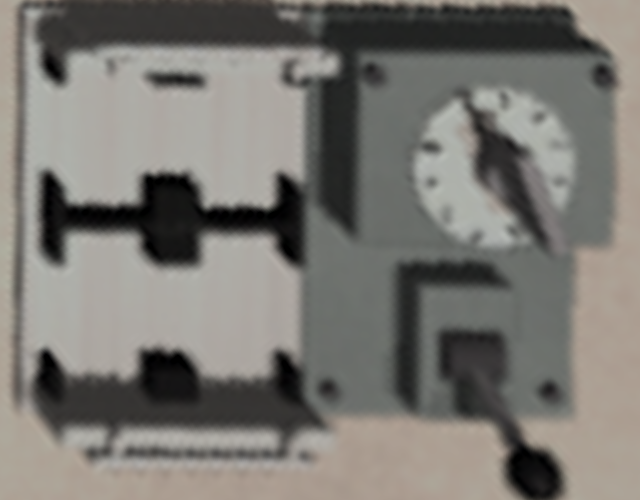

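```bash
python3 - <<'E'
from h import *
for c in('top','scene'):
    p,col,uv=cloud(c)
    k=(abs(p[:,0]-.543)<.035)&(abs(p[:,1]+.048)<.08)&(p[:,2]>.022)&(p[:,2]<.04)
    q=p[k]*1000; ce,wh,a=cv2.minAreaRect(q[:,:2].astype(np.float32)); print(c,k.sum(),np.round(ce,1),np.round(wh,1),a,q.mean(0).round(1),np.median(q[:,2]))
    # thin web line fit: dark pixels at ortho .028, for x centre per y
    im=cv2.cvtColor(ortho(c,.028,.44,.65,-.125,.03,.0005),cv2.COLOR_BGR2GRAY)
    th=(im<95).astype(np.uint8); n,l,st,ct=cv2.connectedComponentsWithStats(th)
    for i in range(1,n):
        if st[i,4]>150: print('  comp',st[i,4],'x %.1f..%.1f y %.1f..%.1f'%(650-.5*(st[i,1]+st[i,3]),650-.5*st[i,1],30-.5*(st[i,0]+st[i,2]),30-.5*st[i,0]))
    # cradle side edges: floor/outer edges at z ~ .01, via whitish colours
    im=ortho(c,.010,.42,.67,-.16,.06,.0005)
    cv2.imwrite(f'pics/fl_{c}.png',im)
    k=(p[:,0]>.47)&(p[:,0]<.61)&(p[:,2]>.005)&(p[:,2]<.02)&(p[:,1]>-.2)&(p[:,1]<.05); print('  floor ymax edge',[(round(x,2),round(p[k&(abs(p[:,0]-x)<.01)][:,1].max()*1000,1)) for x in np.arange(.48,.61,.02)])
E
```

```text
top 220 [540.4 -55.2] [ 53.4 146.8] 7.079560279846191 [541.7 -50.7  28. ] 27.87861124646296
  comp 5861 x 609.5..636.5 y -121.0..17.0
  comp 7690 x 518.0..560.0 y -111.0..15.0
  comp 1086 x 455.0..468.0 y -58.5..-36.0
  comp 183 x 455.5..467.0 y 11.0..16.0
  comp 259 x 454.0..467.0 y -110.5..-104.0
  floor ymax edge [(np.float64(0.48), np.float64(49.9)), (np.float64(0.5), np.float64(47.6)), (np.float64(0.52), np.float64(44.8)), (np.float64(0.54), np.float64(45.4)), (np.float64(0.56), np.float64(40.1)), (np.float64(0.58), np.float64(43.6)), (np.float64(0.6), np.float64(47.5))]
scene 227 [545.5 -57. ] [ 51.7 146.3] 4.602423191070557 [545.9 -52.3  27.9] 27.83062446390483
  comp 8418 x 617.5..650.0 y -125.0..22.0
  comp 588 x 616.5..623.0 y -63.0..-35.5
  comp 16627 x 523.5..621.0 y -125.0..20.5
  comp 17039 x 440.0..482.5 y -125.0..24.0
  comp 159 x 456.0..468.0 y -125.0..-120.5
  floor ymax edge [(np.float64(0.48), np.float64(43.5)), (np.float64(0.5), np.float64(45.8)), (np.float64(0.52), np.float64(29.5)), (np.float64(0.54), np.float64(44.2)), (np.float64(0.56), np.float64(24.4)), (np.float64(0.58), np.float64(35.1)), (np.float64(0.6), np.float64(47.4))]
```

```bash
cat >> h.py <<'E'
def plan(x,y,z,f):
    """mm, deg of finger line: shift in the current tool axes (mm), then turn about tool axes"""
    s=robot.sense(); p=np.array(s['ee_pos']); Rc=R.from_rotvec(s['orientation']).as_matrix()
    best=None
    for ff in(f,f+180):
        a=np.radians(ff); ty=np.array([np.cos(a),np.sin(a),0]); tz=np.array([0,0,-1.]); T=np.c_[np.cross(ty,tz),ty,tz]
        rv=R.from_matrix(Rc.T@T).as_rotvec()
        if best is None or np.linalg.norm(rv)<np.linalg.norm(best): best=rv
    d=Rc.T@(np.array([x,y,z])/1000-p)
    fy=np.degrees(np.arctan2(Rc[1,1],Rc[0,1]))
    print('pos',np.round(p*1000,1),'finger',round(fy,1),'gap',round(s['finger_gap']*1000,1),'q6',round(s['q'][5],2),'F',np.round(s['wrist_force'],1),'t',round(s['t'],1))
    print('shift mm',np.round(d*1000,1),'rows',int(np.ceil(np.linalg.norm(d)/.04)),'| turn',np.round(best,3),'rows',int(np.ceil(np.linalg.norm(best)/.12)))
E
python3 -c "
from h import *
plan(415.5,158,200,118.8)"
```

```text
pos [173.8 574.3 231.3] finger 73.2 gap 85.4 q6 1.57 F [ 0.4  0.4 -0.5] t 2.6
shift mm [-351.9 -328.4   31.3] rows 13 | turn [-0.     0.    -0.796] rows 7
```

step_arm:
  steps: "-.0271 -.0253 .0024 0 0 0 .085;-.0271 -.0253 .0024 0 0 0 .085;-.0271 -.0253 .0024 0 0 0 .085;-.0271 -.0253 .0024 0 0 0 .085;-.0271 -.0253 .0024 0 0 0 .085;-.0271 -.0253 .0024 0 0 0 .085;-.0271 -.0253 .0024 0 0 0 .085;-.0271 -.0253 .0024 0 0 0 .085"
  force: 50

```text
t: 3.27
ee_pos: [0.3232, 0.3162, 0.2122]
orientation: [0.459, 3.107, 0.001]
wrist_force: [1.1, 0.3, -0.4]
finger_gap: 0.0851
finger_force: 0.0
```

step_arm:
  steps: "-.0271 -.0253 .0024 0 0 0 .085;-.0271 -.0253 .0024 0 0 0 .085;-.0271 -.0253 .0024 0 0 0 .085;-.0271 -.0253 .0024 0 0 0 .085;-.0271 -.0253 .0024 0 0 0 .085"

```text
t: 3.68
ee_pos: [0.4164, 0.1558, 0.2003]
orientation: [0.46, 3.107, 0.001]
wrist_force: [0.6, 0.8, 1.1]
finger_gap: 0.0851
finger_force: 0.0
```

step_arm:
  steps: "0 0 0 0 0 -.114 .085;0 0 0 0 0 -.114 .085;0 0 0 0 0 -.114 .085;0 0 0 0 0 -.114 .085;0 0 0 0 0 -.114 .085;0 0 0 0 0 -.114 .085;0 0 0 0 0 -.114 .085;0 0 0 0 0 0 .085"

```text
t: 4.35
ee_pos: [0.4158, 0.1575, 0.2002]
orientation: [-0.788, 3.041, 0.0]
wrist_force: [0.3, 0.3, 0.0]
finger_gap: 0.0849
finger_force: 0.0
```

```bash
python3 -c "
from h import *
plan(415.5,158,8,118.8)"
```

```text
pos [415.8 157.5 200.2] finger 119.0 gap 84.9 q6 -0.14 F [0.3 0.3 0. ] t 4.3
shift mm [  0.    0.6 192.2] rows 5 | turn [-0.     0.     0.004] rows 1
```

step_arm:
  steps: "0 0 .035 0 0 0 .085;0 0 .035 0 0 0 .085;0 0 .035 0 0 0 .085;0 0 .035 0 0 0 .085;0 0 .03 0 0 0 .085;0 0 .022 0 0 0 .085;0 0 0 0 0 0 .085"

```text
t: 4.93
ee_pos: [0.4122, 0.1561, 0.0044]
orientation: [0.777, -3.037, 0.001]
wrist_force: [-1.1, -0.4, -0.3]
finger_gap: 0.0848
finger_force: 0.0
```

step_arm:
  steps: "0 0 0 0 0 0 .02;0 0 0 0 0 0 .02;0 0 0 0 0 0 .02;0 0 0 0 0 0 .02;0 0 0 0 0 0 .02;0 0 0 0 0 0 .02;0 0 0 0 0 0 .02;0 0 0 0 0 0 .02"

```text
t: 5.6
ee_pos: [0.417, 0.1582, 0.0097]
orientation: [-0.783, 3.04, 0.001]
wrist_force: [-1.1, 0.2, 7.6]
finger_gap: 0.0291
finger_force: 49.6
```

step_arm:
  steps: "0 0 -.01 0 0 0 .02;0 0 -.03 0 0 0 .02;0 0 -.035 0 0 0 .02;0 0 -.035 0 0 0 .02;0 0 0 0 0 0 .02"

```text
t: 6.02
ee_pos: [0.4198, 0.159, 0.1246]
orientation: [-0.781, 3.033, 0.002]
wrist_force: [2.4, 0.2, -3.1]
finger_gap: 0.029
finger_force: 50.6
```

```bash
cat >> h.py <<'E'
def comps(cam,x0,x1,y0,y1,z0=.018,z1=.08,step=.0025,mn=40,show=True):
    p,col,uv=cloud(cam); k=(p[:,0]>x0)&(p[:,0]<x1)&(p[:,1]>y0)&(p[:,1]<y1)&(p[:,2]>z0)&(p[:,2]<z1); q=p[k]; cc=col[k]
    ij=np.c_[(q[:,0]-x0)/step,(q[:,1]-y0)/step].astype(int); g=np.zeros(ij.max(0)+1,np.uint8); g[ij[:,0],ij[:,1]]=1
    n,lab=cv2.connectedComponents(cv2.morphologyEx(g,cv2.MORPH_CLOSE,np.ones((3,3)))); L=lab[ij[:,0],ij[:,1]]
    for i in range(1,n):
        w=L==i
        if w.sum()<mn: continue
        ce,wh,a=cv2.minAreaRect((q[w,:2]*1000).astype(np.float32))
        if wh[0]<wh[1]: a+=90; wh=wh[::-1]
        print(cam,w.sum(),np.round(ce,1),np.round(wh),'ang',round((a+90)%180-90,1),'z',np.round(np.percentile(q[w,2],[5,95])*1000),'rgb',np.median(cc[w],0).astype(int))
def cells():
    for c in('top','scene'): comps(c,.35,.75,.1,.47,.018,.06,mn=120); comps(c,.4,.52,-.5,-.35,.018,.06,mn=120)
E
python3 - <<'E'
from h import *
plan(543-46,-48-35,200,90)
for c in('top','scene'): comps(c,.35,.5,.08,.24,.085,.145)
save('top','held1')
E
```

```text
pos [419.8 159.  124.6] finger 118.9 gap 29.0 q6 -0.14 F [ 2.4  0.2 -3.1] t 6.0
shift mm [  48.5 -249.3  -75.5] rows 7 | turn [0.001 0.01  0.504] rows 5
scene 74 [453.7 175.6] [40.  9.] ang -66.5 z [115. 144.] rgb [20 19 19]
```

step_arm:
  steps: ".0069 -.0356 -.0108 0 0 0 .02;.0069 -.0356 -.0108 0 0 0 .02;.0069 -.0356 -.0108 0 0 0 .02;.0069 -.0356 -.0108 0 0 0 .02;.0069 -.0356 -.0108 0 0 0 .02;.0069 -.0356 -.0108 0 0 0 .02;.0069 -.0356 -.0108 0 0 0 .02;0 0 0 0 0 0 .02"

```text
t: 6.83
ee_pos: [0.4958, -0.0897, 0.1937]
orientation: [-0.774, 3.044, -0.006]
wrist_force: [1.8, -0.1, -2.7]
finger_gap: 0.029
finger_force: 51.3
```

step_arm:
  steps: "0 0 0 0 .002 .1 .02;0 0 0 0 .002 .1 .02;0 0 0 0 .002 .1 .02;0 0 0 0 .002 .1 .02;0 0 0 0 .002 .1 .02;0 0 .04 0 0 0 .02;0 0 .04 0 0 0 .02;0 0 0 0 0 0 .02"

```text
t: 7.5
ee_pos: [0.4858, -0.0829, 0.1053]
orientation: [0.007, -3.118, -0.0]
wrist_force: [-3.7, 0.8, -3.9]
finger_gap: 0.0291
finger_force: 51.3
```

step_arm:
  steps: "0 0 0.015 0 0 0 .02;0 0 0 0 0 0 .02;0 0 0 0 0 0 .02"

```text
t: 7.75
ee_pos: [0.4919, -0.084, 0.0984]
orientation: [0.007, -3.129, 0.003]
wrist_force: [0.7, -0.8, -2.3]
finger_gap: 0.0291
finger_force: 51.3
```

```bash
python3 - <<'E'
from h import *
plan(543-46,-48-35,19,90)
T,_=save('top','p1t'); S,_=save('scene','p1s')
def crop(n,cam):
    a=cv2.imread(f'pics/{n}.png'); u,v=proj(cam,[[.52,-.07,.05]])[0].astype(int); return cv2.resize(a[v-45:v+45,u-40:u+40],(400,450),interpolation=cv2.INTER_CUBIC)
cv2.imwrite('pics/p1.png',np.hstack([crop('p1t','top'),crop('p1s','scene')]))
E
```

```text
pos [491.9 -84.   98.4] finger 90.2 gap 29.1 q6 -0.17 F [ 0.7 -0.8 -2.3] t 7.8
shift mm [-6.1  1.2 79.4] rows 2 | turn [-0.002 -0.012  0.004] rows 1
```

View pics/p1.png

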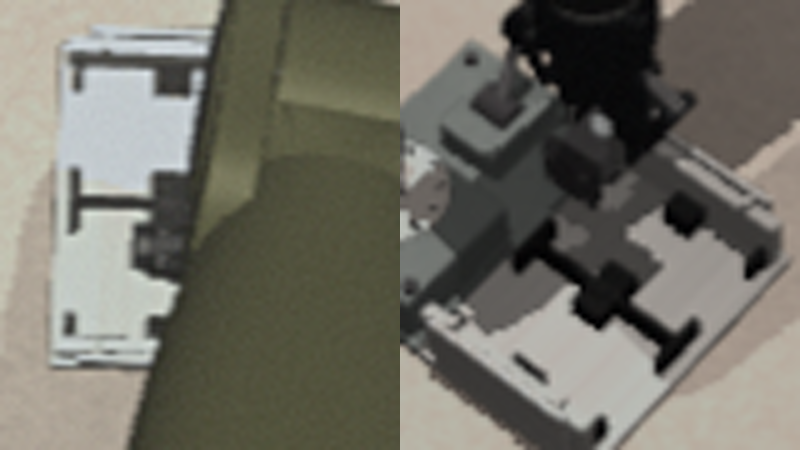

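```bash
python3 - <<'E'
from h import *
P=[];
for _ in range(2):
    p,col,uv=cloud('scene'); P.append(p)
p=np.vstack(P)*1000
k=(p[:,0]>505)&(p[:,0]<575)&(abs(p[:,1]+84)<32)&(p[:,2]>75)&(p[:,2]<140)
q=p[k]; q=q[np.argsort(q[:,2])]
for z in range(75,140,6):
    w=q[(q[:,2]>=z)&(q[:,2]<z+6)]
    if len(w): print(z,len(w),'x',np.percentile(w[:,0],[0,50,90,100]).round(1),'y',w[:,1].min().round(1),w[:,1].max().round(1))
E
```

```text
87 8 x [520.5 531.4 532.3 532.8] y -105.3 -67.8
93 22 x [511.2 531.9 534.2 535.5] y -97.2 -65.7
99 25 x [505.8 530.3 534.5 535.6] y -103.4 -64.4
105 35 x [505.3 532.1 534.2 537.5] y -105.3 -64.1
111 34 x [505.3 530.9 534.1 535.5] y -104.9 -63.1
117 36 x [505.1 524.4 534.6 535.6] y -104.4 -63.7
123 104 x [505.3 518.  532.4 535. ] y -104.8 -64.0
129 63 x [505.1 528.8 533.6 536.8] y -103.3 -64.9
135 5 x [506.4 525.4 527.3 527.8] y -80.4 -65.3
```

```bash
python3 - <<'E'
from h import *
for c in('scene','top'):
    p=np.vstack([cloud(c)[0] for _ in range(2)])*1000
    for nm,x0 in(('-x inner',454),('+x outer',642),('+x inner',632),('-x outer',444)):
        k=(abs(p[:,0]-x0)<7)&(p[:,1]>-105)&(p[:,1]<10)&(p[:,2]>16)&(p[:,2]<48)
        q=p[k]
        if len(q)<30: print(c,nm,len(q)); continue
        A=np.c_[q[:,1]+48,np.ones(len(q))]; w=np.ones(len(q),bool)
        for _ in range(4):
            co=np.linalg.lstsq(A[w],q[w,0],rcond=None)[0]; r=q[:,0]-A@co; w=abs(r)<2.5
        print(c,nm,len(q),w.sum(),'x at y=-48: %.1f slope %.4f'%(co[1],co[0]), 'rms',r[w].std().round(2),'y',q[:,1].min().round(),q[:,1].max().round())
E
```

```text
scene -x inner 248 199 x at y=-48: 454.4 slope 0.0047 rms 1.26 y -97.0 9.0
scene +x outer 159 140 x at y=-48: 647.9 slope 0.0005 rms 0.79 y -104.0 10.0
scene +x inner 1
scene -x outer 1
top -x inner 13
top +x outer 0
top +x inner 107 102 x at y=-48: 629.3 slope 0.0178 rms 0.8 y -67.0 7.0
top -x outer 0
```

step_arm:
  steps: "-.0055 0 0 0 -.012 .006 .02;0 0 .02 0 0 0 .02;0 0 .02 0 0 0 .02;0 0 0 0 0 0 .02;0 0 0 0 0 0 .02;0 0 0 0 0 0 .02"

```text
t: 8.65
ee_pos: [0.499, -0.0844, 0.0594]
orientation: [0.003, 3.139, -0.004]
wrist_force: [0.6, -0.6, -3.4]
finger_gap: 0.0287
finger_force: 51.3
```

```bash
python3 - <<'E'
from h import *
plan(497.8,-84,20,89.8)
E
```

```text
pos [499.  -84.4  59.4] finger 89.9 gap 28.7 q6 -0.16 F [ 0.6 -0.6 -3.4] t 8.7
shift mm [ 1.3  0.5 39.4] rows 1 | turn [-0.003  0.003  0.002] rows 1
```

step_arm:
  steps: ".0012 .0004 .01 0 0 0 .02;0 0 .01 0 0 0 .02;0 0 .008 0 0 0 .02;0 0 .005 0 0 0 .02;0 0 0 0 0 0 .02;0 0 0 0 0 0 .02"

```text
t: 9.15
ee_pos: [0.4969, -0.084, 0.0251]
orientation: [0.003, 3.14, -0.004]
wrist_force: [-0.2, 0.7, -3.5]
finger_gap: 0.0293
finger_force: 51.5
```

step_arm:
  steps: "0 0 .003 0 0 0 .02;0 0 .002 0 0 0 .02;0 0 0 0 0 0 .02;0 0 0 0 0 0 .02"

```text
t: 9.48
ee_pos: [0.4974, -0.0841, 0.0207]
orientation: [0.003, 3.139, -0.004]
wrist_force: [0.4, -0.3, -2.8]
finger_gap: 0.0291
finger_force: 51.5
```

```bash
python3 - <<'E'
from h import *
plan(497.8,-84,20,89.8)
E
```

```text
pos [497.4 -84.1  20.7] finger 89.9 gap 29.1 q6 -0.16 F [ 0.4 -0.3 -2.8] t 9.5
shift mm [-0.4  0.1  0.7] rows 1 | turn [-0.002  0.002  0.002] rows 1
```

step_arm:
  steps: "0 0 .001 0 0 0 .02;0 0 .001 0 0 0 .02;0 0 0 0 0 0 .02;0 0 0 0 0 0 .02"

```text
t: 9.82
ee_pos: [0.4977, -0.0841, 0.0197]
orientation: [0.003, 3.138, -0.004]
wrist_force: [-3.7, -0.1, 7.6]
finger_gap: 0.0289
finger_force: 52.8
```

step_arm:
  steps: "0 0 0 0 0 0 .038;0 0 0 0 0 0 .038;0 0 0 0 0 0 .038;0 0 0 0 0 0 .038"

```text
t: 10.15
ee_pos: [0.4976, -0.0841, 0.0187]
orientation: [0.003, 3.139, -0.004]
wrist_force: [-0.5, 0.3, -0.2]
finger_gap: 0.0379
finger_force: 0.0
```

step_arm:
  steps: "0 0 -.01 0 0 0 .038;0 0 -.02 0 0 0 .038;0 0 -.035 0 0 0 .038;0 0 -.04 0 0 0 .038;0 0 -.04 0 0 0 .038;0 0 -.035 0 0 0 .038;0 0 0 0 0 0 .06"

```text
t: 10.73
ee_pos: [0.5011, -0.0843, 0.2069]
orientation: [0.003, 3.128, -0.007]
wrist_force: [0.9, 0.4, 1.0]
finger_gap: 0.0488
finger_force: 0.0
```

```bash
python3 - <<'E'
from h import *
plan(434,394.5,200,162.4)
cells()
E
```

```text
pos [501.1 -84.3 206.9] finger 89.9 gap 48.8 q6 -0.16 F [0.9 0.4 1. ] t 10.7
shift mm [ 68.  478.7   3.8] rows 13 | turn [-0.013  0.009 -1.265] rows 11
top 347 [422.  263.9] [75. 60.] ang 1.8 z [21. 34.] rgb [195 201 205]
top 308 [430.7 395.2] [81. 39.] ang 72.2 z [30. 43.] rgb [138 140 138]
top 302 [526.4 342.8] [80. 40.] ang 86.7 z [26. 43.] rgb [142 143 140]
top 179 [639.6 244.6] [70. 23.] ang -5.9 z [24. 46.] rgb [61 60 58]
top 386 [708.4 423.8] [92. 83.] ang -90.0 z [19. 27.] rgb [44 44 43]
top 312 [ 457.6 -422.9] [80. 40.] ang 21.5 z [24. 43.] rgb [138 139 134]
scene 316 [432.  265.2] [73. 65.] ang -66.6 z [21. 33.] rgb [177 174 172]
scene 334 [437.4 393.4] [82. 44.] ang 72.5 z [23. 42.] rgb [83 80 80]
scene 147 [526.7 175.4] [58. 33.] ang -52.3 z [21. 59.] rgb [115 114 107]
scene 341 [533.3 340.1] [81. 42.] ang 86.9 z [23. 43.] rgb [100  99  96]
scene 202 [645.3 243.3] [71. 22.] ang -5.3 z [23. 45.] rgb [29 29 28]
scene 420 [711.9 424. ] [91. 76.] ang -89.9 z [19. 26.] rgb [38 36 36]
scene 230 [ 464.1 -422.5] [83. 42.] ang 23.1 z [21. 43.] rgb [67 64 63]
```

step_arm:
  steps: ".0052 .0368 0 0 0 0 .085;.0052 .0368 0 0 0 0 .085;.0052 .0368 0 0 0 0 .085;.0052 .0368 0 0 0 0 .085;.0052 .0368 0 0 0 0 .085;.0052 .0368 0 0 0 0 .085;.0052 .0368 0 0 0 0 .085;.0052 .0368 0 0 0 0 .085"

```text
t: 11.6
ee_pos: [0.454, 0.212, 0.1961]
orientation: [-0.003, -3.141, 0.006]
wrist_force: [0.4, -0.3, 1.0]
finger_gap: 0.0852
finger_force: 0.0
```

step_arm:
  steps: ".0052 .0368 0 0 0 0 .085;.0052 .0368 0 0 0 0 .085;.0052 .0368 0 0 0 0 .085;.0052 .0368 0 0 0 0 .085;.0052 .0368 0 0 0 0 .085;0 0 0 0 0 -.115 .085;0 0 0 0 0 -.115 .085;0 0 0 0 0 -.115 .085"

```text
t: 12.27
ee_pos: [0.4287, 0.3949, 0.1948]
orientation: [0.548, -3.092, 0.008]
wrist_force: [-0.4, 0.4, -1.3]
finger_gap: 0.0852
finger_force: 0.0
```

step_arm:
  steps: "0 0 0 0 0 -.115 .085;0 0 0 0 0 -.115 .085;0 0 0 0 0 -.115 .085;0 0 0 0 0 -.115 .085;0 0 0 0 0 -.115 .085;0 0 0 0 0 -.115 .085;0 0 0 0 0 -.115 .085;0 0 0 0 0 -.115 .085"

```text
t: 12.93
ee_pos: [0.4291, 0.3939, 0.1951]
orientation: [1.86, -2.527, 0.006]
wrist_force: [-0.1, 0.4, 0.2]
finger_gap: 0.0853
finger_force: 0.0
```

step_arm:
  steps: "0 0 .04 0 0 0 .085;0 0 .04 0 0 0 .085;0 0 0 0 0 0 .085;0 0 0 0 0 0 .085"

```text
t: 13.27
ee_pos: [0.4278, 0.3923, 0.1142]
orientation: [1.85, -2.529, 0.007]
wrist_force: [-0.0, 0.0, -0.2]
finger_gap: 0.085
finger_force: 0.0
```

```bash
python3 - <<'E'
from h import *
plan(434,394.5,9,162.4)
for c in('top','scene'): comps(c,.43,.65,-.12,.03,.025,.06,mn=20)
for c in('scene',): comps(c,.38,.5,.34,.45,.025,.06,mn=20)
save('scene','p2s')
a=cv2.imread('pics/p2s.png'); cv2.imwrite('pics/p2.png',cv2.resize(a[140:300,200:420],(770,560),interpolation=cv2.INTER_CUBIC))
E
```

```text
pos [427.8 392.3 114.2] finger 162.4 gap 85.0 q6 -0.52 F [-0.   0.  -0.2] t 13.3
shift mm [ -5.   -5.4 105.2] rows 3 | turn [ 0.001 -0.009 -0.   ] rows 1
top 695 [498.1 -46.4] [134. 125.] ang 89.6 z [26. 58.] rgb [116 116 113]
top 288 [628.6 -47.2] [135.  34.] ang 89.8 z [27. 59.] rgb [138 140 138]
scene 753 [500.3 -49.2] [138. 126.] ang 86.7 z [26. 57.] rgb [65 62 63]
scene 252 [633.  -50.4] [137.  34.] ang 89.8 z [27. 59.] rgb [78 77 74]
scene 260 [437.7 393.5] [83. 41.] ang 73.8 z [28. 41.] rgb [56 54 54]
```

View pics/p2.png

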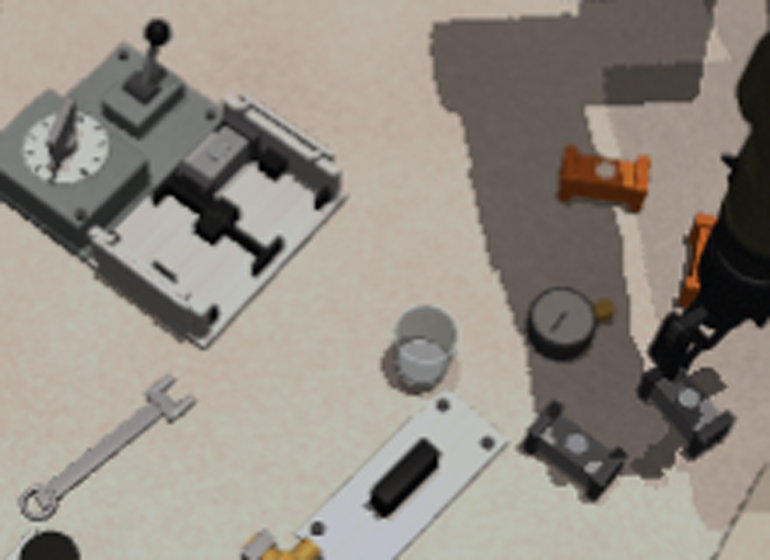

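step_arm:
  steps: "-.005 -.0054 .02 0 -.004 0 .085;0 0 .035 0 -.004 0 .085;0 0 .03 0 0 0 .085;0 0 .014 0 0 0 .085;0 0 .004 0 0 0 .085;0 0 0 0 0 0 .085;0 0 0 0 0 0 .085"

```text
t: 14.05
ee_pos: [0.4387, 0.3992, 0.0162]
orientation: [-1.849, 2.528, 0.002]
wrist_force: [-0.6, 0.7, 0.5]
finger_gap: 0.0845
finger_force: 0.0
```

step_arm:
  steps: "0 0 0 0 0 0 .02;0 0 0 0 0 0 .02;0 0 0 0 0 0 .02;0 0 0 0 0 0 .02;0 0 0 0 0 0 .02;0 0 0 0 0 0 .02;0 0 0 0 0 0 .02;0 0 0 0 0 0 .02"

```text
t: 14.72
ee_pos: [0.4374, 0.3987, 0.0152]
orientation: [-1.851, 2.529, 0.004]
wrist_force: [-1.2, -0.6, 6.1]
finger_gap: 0.0285
finger_force: 50.8
```

```bash
python3 - <<'E'
from h import *
plan(434,394.5,9,162.4)
p=cloud('scene')[0]*1000
for n,(x,y) in dict(near=(465,-84),mid=(497,-84),far=(531,-84)).items():
    k=(abs(p[:,0]-x-2)<5)&(abs(p[:,1]-y)<15)&(p[:,2]>25); print(n,np.median(p[k,2]).round(1),k.sum())
comps('scene',.50,.56,-.12,-.06,.035,.06,mn=10)
E
```

```text
pos [437.4 398.7  15.2] finger 162.4 gap 28.5 q6 -0.53 F [-1.2 -0.6  6.1] t 14.7
shift mm [5.1 1.9 6.2] rows 1 | turn [-0.003  0.008 -0.   ] rows 1
near 48.5 34
mid 44.8 29
far 48.0 37
scene 125 [519.3 -84.3] [40. 39.] ang -2.8 z [37. 52.] rgb [87 84 84]
```

step_arm:
  steps: "0 0 0 0 0 0 .06;0 0 0 0 0 0 .06;0 0 0 0 0 0 .06;.005 0 .003 0 .004 0 .06;0 0 .003 0 .004 0 .06;0 0 0 0 0 0 .06;0 0 0 0 0 0 .06;0 0 0 0 0 0 .06"

```text
t: 15.48
ee_pos: [0.4359, 0.3933, 0.0081]
orientation: [-1.855, 2.535, -0.005]
wrist_force: [0.8, 0.5, 0.7]
finger_gap: 0.0599
finger_force: 0.0
```

step_arm:
  steps: "0 0 0 0 0 0 .02;0 0 0 0 0 0 .02;0 0 0 0 0 0 .02;0 0 0 0 0 0 .02;0 0 0 0 0 0 .02;0 0 0 0 0 0 .02;0 0 0 0 0 0 .02"

```text
t: 16.07
ee_pos: [0.436, 0.3936, 0.0086]
orientation: [-1.855, 2.535, -0.005]
wrist_force: [-0.8, 0.5, 4.0]
finger_gap: 0.0293
finger_force: 50.5
```

```bash
python3 - <<'E'
from h import *
plan(434,394.5,9,162.4)
comps('scene',.38,.5,.34,.45,.025,.06,mn=20)
plan(589,-84,200,90)
E
```

```text
pos [436.  393.6   8.6] finger 162.4 gap 29.3 q6 -0.53 F [-0.8  0.5  4. ] t 16.1
shift mm [-0.3  2.2 -0.4] rows 1 | turn [-0.003 -0.001 -0.   ] rows 1
scene 30 [432.2 358.8] [35. 12.] ang -11.3 z [34. 43.] rgb [33 32 32]
scene 167 [449.2 409.6] [57. 47.] ang -25.5 z [29. 56.] rgb [49 48 47]
pos [436.1 393.5   8.5] finger 162.4 gap 29.6 q6 -0.53 F [-1.6  0.4  4.8] t 16.1
shift mm [ 409.1 -290.9 -190.1] rows 14 | turn [-3.000e-03  1.000e-03  1.263e+00] rows 11
```

step_arm:
  steps: "0 0 -.02 0 0 0 .02;0 0 -.04 0 0 0 .02;0 0 -.04 0 0 0 .02;.0292 -.0208 -.0064 0 0 0 .02;.0292 -.0208 -.0064 0 0 0 .02;.0292 -.0208 -.0064 0 0 0 .02;.0292 -.0208 -.0064 0 0 0 .02;.0292 -.0208 -.0064 0 0 0 .02"

```text
t: 16.78
ee_pos: [0.4902, 0.221, 0.1404]
orientation: [1.855, -2.534, 0.006]
wrist_force: [1.3, -0.7, -3.4]
finger_gap: 0.0292
finger_force: 55.8
```

step_arm:
  steps: ".0292 -.0208 -.0064 0 0 0 .02;.0292 -.0208 -.0064 0 0 0 .02;.0292 -.0208 -.0064 0 0 0 .02;.0292 -.0208 -.0064 0 0 0 .02;.0292 -.0208 -.0064 0 0 0 .02;.0292 -.0208 -.0064 0 0 0 .02;.0292 -.0208 -.0064 0 0 0 .02;.0292 -.0208 -.0064 0 0 0 .02"

```text
t: 17.45
ee_pos: [0.5778, -0.0519, 0.1923]
orientation: [1.854, -2.535, 0.004]
wrist_force: [1.2, 0.9, -2.9]
finger_gap: 0.0289
finger_force: 55.8
```

step_arm:
  steps: ".0292 -.0208 -.0064 0 0 0 .02;0 0 0 0 0 .115 .02;0 0 0 0 0 .115 .02;0 0 0 0 0 .115 .02;0 0 0 0 0 .115 .02;0 0 0 0 0 .115 .02;0 0 0 0 0 .115 .02;0 0 0 0 0 .115 .02"

```text
t: 18.12
ee_pos: [0.5885, -0.0842, 0.1982]
orientation: [0.704, -3.061, 0.004]
wrist_force: [0.6, 0.6, -4.0]
finger_gap: 0.029
finger_force: 55.8
```

step_arm:
  steps: "0 0 0 0 0 .115 .02;0 0 0 0 0 .115 .02;0 0 0 0 0 .115 .02;0 0 0 0 0 .115 .02;0 0 .03 0 0 0 .02;0 0 .03 0 0 0 .02;0 0 .03 0 0 0 .02;0 0 0 0 0 0 .02"

```text
t: 18.78
ee_pos: [0.5841, -0.0837, 0.1025]
orientation: [-0.003, -3.132, 0.002]
wrist_force: [-2.1, 0.2, -3.8]
finger_gap: 0.0291
finger_force: 55.6
```

step_arm:
  steps: "0 0 0 0 0 0 .02;0 0 0 0 0 0 .02;0 0 0 0 0 0 .02;0 0 0 0 0 0 .02"

```text
t: 19.12
ee_pos: [0.5911, -0.0845, 0.1116]
orientation: [0.003, 3.136, -0.005]
wrist_force: [-0.6, -0.4, -3.0]
finger_gap: 0.0293
finger_force: 55.7
```

```bash
cat >> h.py <<'E'
def face(xf,yc,ztop,cam='scene'):
    p=np.vstack([cloud(cam)[0] for _ in range(2)])*1000
    k=(abs(p[:,0]-xf)<12)&(abs(p[:,1]-yc)<30)&(p[:,2]>ztop-38)&(p[:,2]<ztop-4); q=p[k]
    h,e=np.histogram(q[:,0],bins=np.arange(xf-12,xf+12.1,1)); i=h.argmax(); w=abs(q[:,0]-e[i]-.5)<3
    print('face x',np.median(q[w,0]).round(1),'n',w.sum(),'y',np.percentile(q[w,1],[1,99]).round(1),'mid',np.percentile(q[w,1],[1,99]).mean().round(1))
E
python3 - <<'E'
from h import *
plan(589.5,-84,20,89.8)
z=robot.sense()['ee_pos'][2]*1000; x=robot.sense()['ee_pos'][0]*1000
face(x+40,-84,z+31)
E
```

```text
pos [591.1 -84.5 111.6] finger 89.9 gap 29.3 q6 -0.14 F [-0.6 -0.4 -3. ] t 19.1
shift mm [ 2.1  0.7 91.6] rows 3 | turn [-0.003  0.006  0.002] rows 1
face x 632.5 n 101 y [-103.9  -65.7] mid -84.8
```

step_arm:
  steps: ".0021 .0005 .02 0 .005 0 .02;0 0 .02 0 0 0 .02;0 0 .02 0 0 0 .02;0 0 .015 0 0 0 .02;0 0 0 0 0 0 .02;0 0 0 0 0 0 .02;0 0 0 0 0 0 .02"

```text
t: 19.8
ee_pos: [0.5884, -0.084, 0.0358]
orientation: [-0.003, -3.141, 0.004]
wrist_force: [0.1, -0.9, -2.5]
finger_gap: 0.0289
finger_force: 55.7
```

```bash
python3 - <<'E'
from h import *
plan(589,-84,20,89.8)
E
```

```text
pos [588.4 -84.   35.8] finger 89.9 gap 28.9 q6 -0.14 F [ 0.1 -0.9 -2.5] t 19.8
shift mm [-0.6  0.1 15.8] rows 1 | turn [-0.003 -0.001  0.002] rows 1
```

step_arm:
  steps: "-.0003 0 .006 0 0 0 .02;0 0 .005 0 0 0 .02;0 0 .003 0 0 0 .02;0 0 .002 0 0 0 .02;0 0 .001 0 0 0 .02;0 0 .001 0 0 0 .02;0 0 0 0 0 0 .02;0 0 0 0 0 0 .02"

```text
t: 20.47
ee_pos: [0.5874, -0.0839, 0.0186]
orientation: [-0.003, -3.139, 0.004]
wrist_force: [-8.1, 1.2, 15.2]
finger_gap: 0.0292
finger_force: 58.3
```

```bash
python3 - <<'E'
from h import *
plan(589,-84,20,89.8)
E
```

```text
pos [587.4 -83.9  18.6] finger 89.9 gap 29.2 q6 -0.14 F [-8.1  1.2 15.2] t 20.5
shift mm [-1.5 -0.1 -1.4] rows 1 | turn [-0.002 -0.002  0.002] rows 1
```

step_arm:
  steps: "0 0 -.001 0 0 0 .038;0 0 0 0 0 0 .038;0 0 0 0 0 0 .038;0 0 0 0 0 0 .038;0 0 -.01 0 0 0 .038;0 0 -.02 0 0 0 .038;0 0 -.035 0 0 0 .038;0 0 -.04 0 0 0 .038"

```text
t: 21.13
ee_pos: [0.5859, -0.0834, 0.1221]
orientation: [-0.003, -3.135, 0.003]
wrist_force: [0.5, 0.4, 0.5]
finger_gap: 0.0382
finger_force: 0.0
```

step_arm:
  steps: "0 0 -.04 0 0 0 .038;0 0 -.035 0 0 0 .06;0 0 0 0 0 0 .06;0 0 0 0 0 0 .06;0 0 0 0 0 0 .06;0 0 0 0 0 0 .06"

```text
t: 21.63
ee_pos: [0.587, -0.0833, 0.196]
orientation: [-0.003, -3.136, 0.003]
wrist_force: [-0.6, -0.8, 0.2]
finger_gap: 0.0597
finger_force: 0.0
```

```bash
python3 - <<'E'
from h import *
cells()
plan(530,341.5,120,177)
E
```

```text
top 350 [421.3 264.5] [76. 60.] ang -2.8 z [21. 34.] rgb [202 208 212]
top 307 [527.3 342.8] [81. 40.] ang 87.9 z [24. 43.] rgb [145 147 138]
top 181 [639.9 244.1] [70. 23.] ang -6.5 z [23. 46.] rgb [63 62 59]
top 368 [707.6 422.6] [95. 84.] ang -90.0 z [19. 27.] rgb [46 46 45]
top 309 [ 457.7 -422.9] [79. 41.] ang 21.6 z [26. 43.] rgb [143 144 139]
scene 314 [428.6 260.7] [77. 61.] ang -0.1 z [21. 34.] rgb [180 177 175]
scene 229 [536.5 184.3] [60. 58.] ang 50.2 z [20. 59.] rgb [119 119 113]
scene 339 [533.  340.8] [81. 44.] ang 87.4 z [22. 42.] rgb [101 100  96]
scene 201 [645.3 244. ] [72. 22.] ang -4.7 z [23. 46.] rgb [30 30 29]
scene 425 [712.5 422.9] [94. 75.] ang -89.8 z [19. 27.] rgb [39 37 37]
scene 238 [ 462.9 -422.4] [88. 42.] ang 21.9 z [20. 42.] rgb [66 63 63]
pos [587.2 -83.4 196.1] finger 89.9 gap 59.9 q6 -0.14 F [-0.1 -0.2 -0.2] t 21.8
shift mm [ 57.6 424.9  75.4] rows 11 | turn [ 0.002 -0.006 -1.52 ] rows 13
```

step_arm:
  steps: ".0048 .0354 0 0 0 0 .085;.0048 .0354 0 0 0 0 .085;.0048 .0354 0 0 0 0 .085;.0048 .0354 0 0 0 0 .085;.0048 .0354 0 0 0 0 .085;.0048 .0354 0 0 0 0 .085;.0048 .0354 0 0 0 0 .085;.0048 .0354 0 0 0 0 .085"

```text
t: 22.5
ee_pos: [0.5493, 0.2013, 0.1962]
orientation: [-0.003, -3.138, 0.004]
wrist_force: [1.7, -0.0, -0.5]
finger_gap: 0.085
finger_force: 0.0
```

step_arm:
  steps: ".0048 .0354 0 0 0 0 .085;.0048 .0354 0 0 0 0 .085;.0048 .0354 0 0 0 0 .085;.0048 .0354 0 0 0 0 .085;0 0 0 0 0 -.117 .085;0 0 0 0 0 -.117 .085;0 0 0 0 0 -.117 .085;0 0 0 0 0 -.117 .085"

```text
t: 23.17
ee_pos: [0.5307, 0.3417, 0.1955]
orientation: [0.735, -3.05, 0.004]
wrist_force: [-1.2, 0.1, 0.2]
finger_gap: 0.0852
finger_force: 0.0
```

step_arm:
  steps: "0 0 0 0 0 -.117 .085;0 0 0 0 0 -.117 .085;0 0 0 0 0 -.117 .085;0 0 0 0 0 -.117 .085;0 0 0 0 0 -.117 .085;0 0 0 0 0 -.117 .085;0 0 0 0 0 -.117 .085;0 0 0 0 0 -.117 .085"

```text
t: 23.83
ee_pos: [0.5309, 0.3412, 0.1957]
orientation: [2.03, -2.391, 0.0]
wrist_force: [0.3, -0.1, 0.1]
finger_gap: 0.0851
finger_force: 0.0
```

step_arm:
  steps: "0 0 0 0 0 -.117 .085;0 0 .035 0 0 0 .085;0 0 .035 0 0 0 .085;0 0 .02 0 0 0 .085;0 0 0 0 0 0 .085;0 0 0 0 0 0 .085;0 0 0 0 0 0 .085;0 0 0 0 0 0 .085"

```text
t: 24.5
ee_pos: [0.5323, 0.342, 0.1086]
orientation: [2.163, -2.278, 0.001]
wrist_force: [0.4, -0.4, -0.0]
finger_gap: 0.0848
finger_force: 0.0
```

```bash
python3 - <<'E'
from h import *
plan(530,341.7,9,177.3)
for c in('top','scene'): comps(c,.48,.58,.28,.40,.025,.06,mn=20)
E
```

```text
pos [532.3 342.  108.6] finger 177.0 gap 84.8 q6 -0.95 F [ 0.4 -0.4 -0. ] t 24.5
shift mm [ 0.4  2.3 99.6] rows 3 | turn [-0.    -0.001 -0.004] rows 1
top 216 [525.9 334.7] [63. 38.] ang 88.9 z [29. 43.] rgb [90 90 87]
scene 181 [532.5 355.3] [54. 40.] ang 80.5 z [27. 42.] rgb [60 57 58]
```

step_arm:
  steps: ".0004 .002 .03 0 0 -.004 .085;0 0 .03 0 0 0 .085;0 0 .02 0 0 0 .085;0 0 .012 0 0 0 .085;0 0 .007 0 0 0 .085;0 0 0 0 0 0 .085;0 0 0 0 0 0 .085;0 0 0 0 0 0 .085"

```text
t: 25.27
ee_pos: [0.5299, 0.3414, 0.0092]
orientation: [2.167, -2.273, 0.001]
wrist_force: [0.2, 0.5, 0.1]
finger_gap: 0.085
finger_force: 0.0
```

step_arm:
  steps: "0 0 0 0 0 0 .02;0 0 0 0 0 0 .02;0 0 0 0 0 0 .02;0 0 0 0 0 0 .02;0 0 0 0 0 0 .02;0 0 0 0 0 0 .02;0 0 0 0 0 0 .02;0 0 0 0 0 0 .02"

```text
t: 25.93
ee_pos: [0.5293, 0.3409, 0.0082]
orientation: [2.166, -2.272, 0.001]
wrist_force: [-0.9, -0.4, 4.2]
finger_gap: 0.029
finger_force: 50.8
```

```bash
python3 - <<'E'
from h import *
plan(530,341.7,9,177.3)
plan(497.5,-14,200,90)
E
```

```text
pos [529.3 340.9   8.2] finger 177.3 gap 29.0 q6 -0.95 F [-0.9 -0.4  4.2] t 25.9
shift mm [-0.8 -0.7 -0.8] rows 1 | turn [ 0.001 -0.002 -0.   ] rows 1
pos [529.3 340.9   8.2] finger 177.3 gap 29.0 q6 -0.95 F [-0.9 -0.4  4.2] t 25.9
shift mm [ 356.4   15.1 -191.1] rows 11 | turn [-0.    -0.003  1.523] rows 13
```

step_arm:
  steps: "0 0 -.02 0 0 0 .02;0 0 -.04 0 0 0 .02;0 0 -.04 0 0 0 .02;.0324 .0014 -.0083 0 0 0 .02;.0324 .0014 -.0083 0 0 0 .02;.0324 .0014 -.0083 0 0 0 .02;.0324 .0014 -.0083 0 0 0 .02;.0324 .0014 -.0083 0 0 0 .02"

```text
t: 26.6
ee_pos: [0.5129, 0.1779, 0.1488]
orientation: [2.165, -2.269, -0.002]
wrist_force: [1.2, -0.2, -3.2]
finger_gap: 0.0295
finger_force: 50.3
```

step_arm:
  steps: ".0324 .0014 -.0083 0 0 0 .02;.0324 .0014 -.0083 0 0 0 .02;.0324 .0014 -.0083 0 0 0 .02;.0324 .0014 -.0083 0 0 0 .02;.0324 .0014 -.0083 0 0 0 .02;.0324 .0014 -.0083 0 0 0 .02;0 0 0 0 0 .117 .02;0 0 0 0 0 .117 .02"

```text
t: 27.27
ee_pos: [0.4961, -0.016, 0.1995]
orientation: [1.874, -2.516, -0.0]
wrist_force: [0.7, -0.7, -3.3]
finger_gap: 0.0292
finger_force: 50.4
```

step_arm:
  steps: "0 0 0 0 0 .117 .02;0 0 0 0 0 .117 .02;0 0 0 0 0 .117 .02;0 0 0 0 0 .117 .02;0 0 0 0 0 .117 .02;0 0 0 0 0 .117 .02;0 0 0 0 0 .117 .02;0 0 0 0 0 .117 .02"

```text
t: 27.93
ee_pos: [0.4958, -0.014, 0.1987]
orientation: [0.542, -3.089, 0.002]
wrist_force: [-0.5, -0.3, -4.1]
finger_gap: 0.0293
finger_force: 50.3
```

step_arm:
  steps: "0 0 0 0 0 .117 .02;0 0 0 0 0 .117 .02;0 0 0 0 0 .117 .02;0 0 .03 0 0 0 .02;0 0 .03 0 0 0 .02;0 0 .03 0 0 0 .02;0 0 0 0 0 0 .02;0 0 0 0 0 0 .02"

```text
t: 28.6
ee_pos: [0.494, -0.0142, 0.1081]
orientation: [0.003, -3.133, 0.003]
wrist_force: [0.1, -0.3, -2.5]
finger_gap: 0.0294
finger_force: 50.4
```

step_arm:
  steps: "0 0 0 0 0 0 .02;0 0 0 0 0 0 .02;0 0 0 0 0 0 .02;0 0 0 0 0 0 .02"

```text
t: 28.93
ee_pos: [0.4978, -0.0144, 0.1113]
orientation: [-0.003, 3.142, -0.004]
wrist_force: [0.1, -0.5, -3.8]
finger_gap: 0.0292
finger_force: 50.5
```

```bash
python3 - <<'E'
from h import *
plan(497.5,-14,20,89.8)
z=robot.sense()['ee_pos'][2]*1000; x=robot.sense()['ee_pos'][0]*1000
face(x+40,-14,z+31)
for c in('scene',): comps(c,.45,.55,-.115,-.055,.036,.054,mn=20);comps(c,.55,.63,-.115,-.055,.036,.054,mn=20)
E
```

```text
pos [497.8 -14.4 111.3] finger 90.1 gap 29.2 q6 -0.03 F [ 0.1 -0.5 -3.8] t 28.9
shift mm [ 0.3  0.6 91.3] rows 3 | turn [-0.002  0.     0.006] rows 1
face x 540.3 n 112 y [-36.    4.1] mid -15.9
scene 205 [495.8 -87.9] [90. 43.] ang 5.5 z [39. 52.] rgb [61 59 59]
scene 244 [589.9 -84.3] [79. 40.] ang 0.1 z [39. 53.] rgb [70 67 67]
```

step_arm:
  steps: ".002 .0008 .02 0 0 .004 .02;0 0 .02 0 0 0 .02;0 0 .02 0 0 0 .02;0 0 .015 0 0 0 .02;0 0 0 0 0 0 .02;0 0 0 0 0 0 .02;0 0 0 0 0 0 .02;0 0 0 0 0 0 .02"

```text
t: 29.8
ee_pos: [0.4954, -0.0138, 0.036]
orientation: [-0.003, -3.141, 0.004]
wrist_force: [-0.6, 0.0, -3.2]
finger_gap: 0.0291
finger_force: 50.7
```

```bash
python3 - <<'E'
from h import *
plan(495.8,-13.8,19,89.8)
E
```

```text
pos [495.4 -13.8  36. ] finger 89.9 gap 29.1 q6 -0.02 F [-0.6  0.  -3.2] t 29.8
shift mm [-0.5  0.  17. ] rows 1 | turn [-0.003 -0.001  0.002] rows 1
```

step_arm:
  steps: "-.0004 0 .006 0 0 0 .02;0 0 .005 0 0 0 .02;0 0 .003 0 0 0 .02;0 0 .002 0 0 0 .02;0 0 .001 0 0 0 .02;0 0 0 0 0 0 .02;0 0 0 0 0 0 .02"

```text
t: 30.38
ee_pos: [0.4944, -0.0138, 0.0182]
orientation: [-0.003, -3.138, 0.004]
wrist_force: [-3.5, 0.3, 5.7]
finger_gap: 0.0291
finger_force: 51.6
```

```bash
python3 - <<'E'
from h import *
plan(495.8,-13.8,19,89.8)
E
```

```text
pos [494.4 -13.8  18.2] finger 89.9 gap 29.1 q6 -0.02 F [-3.5  0.3  5.7] t 30.4
shift mm [-1.4  0.  -0.9] rows 1 | turn [-0.002 -0.003  0.002] rows 1
```

step_arm:
  steps: "0 0 0 0 0 0 .038;0 0 0 0 0 0 .038;0 0 0 0 0 0 .038;0 0 0 0 0 0 .038;0 0 -.01 0 0 0 .038;0 0 -.02 0 0 0 .038;0 0 -.035 0 0 0 .038;0 0 -.04 0 0 0 .038"

```text
t: 31.05
ee_pos: [0.4932, -0.0135, 0.123]
orientation: [-0.003, -3.135, 0.004]
wrist_force: [1.9, 0.6, 0.3]
finger_gap: 0.0381
finger_force: 0.0
```

step_arm:
  steps: "0 0 -.04 0 0 0 .038;0 0 -.035 0 0 0 .06;0 0 0 0 0 0 .06;0 0 0 0 0 0 .06;0 0 0 0 0 0 .06;0 0 0 0 0 0 .06"

```text
t: 31.55
ee_pos: [0.4942, -0.0133, 0.1968]
orientation: [-0.003, -3.137, 0.004]
wrist_force: [0.9, 0.3, -0.8]
finger_gap: 0.0599
finger_force: 0.0
```

```bash
python3 - <<'E'
from h import *
cells()
plan(460.5,-422.7,200,111.7)
E
```

```text
top 345 [421.3 264.4] [76. 60.] ang -2.2 z [21. 34.] rgb [193 198 202]
top 179 [640.2 245.2] [71. 23.] ang -5.5 z [25. 46.] rgb [60 59 56]
top 381 [709.3 422.3] [95. 81.] ang -89.7 z [18. 27.] rgb [44 43 42]
top 313 [ 457.6 -423.1] [79. 43.] ang 22.0 z [24. 44.] rgb [137 138 133]
scene 307 [431.9 259.9] [72. 62.] ang -0.0 z [21. 34.] rgb [178 177 173]
scene 225 [535.9 183.4] [58. 57.] ang 54.3 z [19. 59.] rgb [118 117 111]
scene 203 [645.1 243.9] [72. 22.] ang -4.7 z [23. 46.] rgb [30 29 28]
scene 415 [712.4 424.1] [92. 75.] ang -90.0 z [19. 27.] rgb [39 37 36]
scene 231 [ 464.7 -422.7] [85. 43.] ang 22.4 z [22. 42.] rgb [69 65 63]
pos [494.4 -13.3 196.6] finger 89.9 gap 59.9 q6 -0.02 F [-0.1 -0.4  0.3] t 31.8
shift mm [  33.2 -409.4   -2.2] rows 11 | turn [-0.001 -0.005 -0.381] rows 4
```

step_arm:
  steps: ".003 -.0372 0 0 0 0 .085;.003 -.0372 0 0 0 0 .085;.003 -.0372 0 0 0 0 .085;.003 -.0372 0 0 0 0 .085;.003 -.0372 0 0 0 0 .085;.003 -.0372 0 0 0 0 .085;.003 -.0372 0 0 0 0 .085;.003 -.0372 0 0 0 0 .085"

```text
t: 32.42
ee_pos: [0.4699, -0.3126, 0.1979]
orientation: [-0.003, -3.138, 0.003]
wrist_force: [1.2, 0.5, 0.4]
finger_gap: 0.0848
finger_force: 0.0
```

step_arm:
  steps: ".003 -.0372 0 0 0 0 .085;.003 -.0372 0 0 0 0 .085;.003 -.0372 0 0 0 0 .085;0 0 0 0 0 -.096 .085;0 0 0 0 0 -.096 .085;0 0 0 0 0 -.096 .085;0 0 0 0 0 -.096 .085;0 0 .03 0 0 0 .085"

```text
t: 33.08
ee_pos: [0.4639, -0.4252, 0.1733]
orientation: [-0.602, 3.081, -0.013]
wrist_force: [1.4, -1.1, -0.1]
finger_gap: 0.0854
finger_force: 0.0
```

step_arm:
  steps: "0 0 .035 0 0 0 .085;0 0 .025 0 0 0 .085;0 0 0 0 0 0 .085;0 0 0 0 0 0 .085;0 0 0 0 0 0 .085;0 0 0 0 0 0 .085;0 0 0 0 0 0 .085"

```text
t: 33.67
ee_pos: [0.4624, -0.4238, 0.111]
orientation: [0.596, -3.083, 0.007]
wrist_force: [0.1, 0.7, 0.8]
finger_gap: 0.0849
finger_force: 0.0
```

```bash
python3 - <<'E'
from h import *
plan(460.5,-422.7,9,112)
E
```

```text
pos [ 462.4 -423.8  111. ] finger 111.9 gap 84.9 q6 -1.12 F [0.1 0.7 0.8] t 33.7
shift mm [  1.2   2.1 102. ] rows 3 | turn [-0.004 -0.002 -0.002] rows 1
```

step_arm:
  steps: ".001 .002 .03 0 0 0 .085;0 0 .03 0 0 0 .085;0 0 .022 0 0 0 .085;0 0 .012 0 0 0 .085;0 0 .007 0 0 0 .085;0 0 0 0 0 0 .085;0 0 0 0 0 0 .085;0 0 0 0 0 0 .085"

```text
t: 34.33
ee_pos: [0.4605, -0.4225, 0.0096]
orientation: [0.596, -3.083, 0.006]
wrist_force: [1.2, -0.5, 0.5]
finger_gap: 0.0849
finger_force: 0.0
```

step_arm:
  steps: "0 0 0 0 0 0 .02;0 0 0 0 0 0 .02;0 0 0 0 0 0 .02;0 0 0 0 0 0 .02;0 0 0 0 0 0 .02;0 0 0 0 0 0 .02;0 0 0 0 0 0 .02;0 0 0 0 0 0 .02"

```text
t: 35.0
ee_pos: [0.4598, -0.422, 0.0085]
orientation: [0.596, -3.082, 0.005]
wrist_force: [-0.2, -1.1, 6.0]
finger_gap: 0.0293
finger_force: 50.4
```

```bash
python3 - <<'E'
from h import *
plan(460.5,-422.7,9,112)
plan(588.5,-13.8,200,89.8)
E
```

```text
pos [ 459.8 -422.     8.5] finger 111.9 gap 29.3 q6 -1.12 F [-0.2 -1.1  6. ] t 35.0
shift mm [-0.4 -0.9 -0.5] rows 1 | turn [-0.003 -0.003 -0.002] rows 1
pos [ 459.8 -422.     8.5] finger 111.9 gap 29.3 q6 -1.12 F [-0.2 -1.1  6. ] t 35.0
shift mm [-271.1  330.3 -193.1] rows 12 | turn [-0.003 -0.002  0.386] rows 4
```

step_arm:
  steps: "0 0 -.02 0 0 0 .02;0 0 -.04 0 0 0 .02;0 0 -.04 0 0 0 .02;0 0 -.04 0 0 0 .02;0 0 -.04 0 0 0 .02;-.0226 .0275 -.0009 0 0 0 .02;-.0226 .0275 -.0009 0 0 0 .02;-.0226 .0275 -.0009 0 0 0 .02"

```text
t: 35.67
ee_pos: [0.4918, -0.3183, 0.1903]
orientation: [0.593, -3.082, 0.002]
wrist_force: [-0.3, 0.6, -2.4]
finger_gap: 0.029
finger_force: 50.2
```

step_arm:
  steps: "-.0226 .0275 -.0009 0 0 0 .02;-.0226 .0275 -.0009 0 0 0 .02;-.0226 .0275 -.0009 0 0 0 .02;-.0226 .0275 -.0009 0 0 0 .02;-.0226 .0275 -.0009 0 0 0 .02;-.0226 .0275 -.0009 0 0 0 .02;-.0226 .0275 -.0009 0 0 0 .02;-.0226 .0275 -.0009 0 0 0 .02"

```text
t: 36.33
ee_pos: [0.5769, -0.0457, 0.1956]
orientation: [0.596, -3.079, 0.002]
wrist_force: [0.6, -0.9, -2.1]
finger_gap: 0.029
finger_force: 50.2
```

step_arm:
  steps: "-.0226 .0275 -.0009 0 0 0 .02;0 0 0 0 0 .096 .02;0 0 0 0 0 .096 .02;0 0 0 0 0 .096 .02;0 0 0 0 0 .098 .02;0 0 .03 0 0 0 .02;0 0 .03 0 0 0 .02;0 0 .03 0 0 0 .02"

```text
t: 37.0
ee_pos: [0.5876, -0.0137, 0.1059]
orientation: [-0.006, -3.139, 0.004]
wrist_force: [0.5, -0.1, -2.5]
finger_gap: 0.0294
finger_force: 50.5
```

step_arm:
  steps: "0 0 0 0 0 0 .02;0 0 0 0 0 0 .02;0 0 0 0 0 0 .02;0 0 0 0 0 0 .02;0 0 0 0 0 0 .02;0 0 0 0 0 0 .02"

```text
t: 37.5
ee_pos: [0.5893, -0.0139, 0.109]
orientation: [0.006, 3.141, -0.004]
wrist_force: [-0.3, 0.5, -2.4]
finger_gap: 0.0293
finger_force: 50.4
```

```bash
python3 - <<'E'
from h import *
plan(588.9,-13.8,20,89.8)
z=robot.sense()['ee_pos'][2]*1000; x=robot.sense()['ee_pos'][0]*1000
face(x+40,-14,z+31)
E
```

```text
pos [589.3 -13.9 109. ] finger 89.8 gap 29.3 q6 -0.02 F [-0.3  0.5 -2.4] t 37.5
shift mm [ 0.5  0.3 89. ] rows 3 | turn [-0.003  0.    -0.   ] rows 1
face x 628.9 n 106 y [-33.3   4.4] mid -14.4
```

step_arm:
  steps: "-.0013 0 .02 0 0 0 .02;0 0 .02 0 0 0 .02;0 0 .02 0 0 0 .02;0 0 .013 0 0 0 .02;0 0 0 0 0 0 .02;0 0 0 0 0 0 .02;0 0 0 0 0 0 .02;0 0 0 0 0 0 .02"

```text
t: 38.27
ee_pos: [0.5905, -0.0141, 0.0358]
orientation: [-0.006, -3.141, 0.004]
wrist_force: [-1.0, -0.2, -1.6]
finger_gap: 0.0293
finger_force: 50.4
```

```bash
python3 - <<'E'
from h import *
plan(590.6,-13.8,19,89.8)
E
```

```text
pos [590.5 -14.1  35.8] finger 89.8 gap 29.3 q6 -0.02 F [-1.  -0.2 -1.6] t 38.3
shift mm [-0.1  0.4 16.8] rows 1 | turn [-0.003 -0.    -0.   ] rows 1
```

step_arm:
  steps: "0 0 .006 0 0 0 .02;0 0 .005 0 0 0 .02;0 0 .003 0 0 0 .02;0 0 .002 0 0 0 .02;0 0 .001 0 0 0 .02;0 0 0 0 0 0 .02;0 0 0 0 0 0 .02"

```text
t: 38.85
ee_pos: [0.5888, -0.0141, 0.0185]
orientation: [-0.006, -3.139, 0.004]
wrist_force: [-4.9, -0.5, 9.8]
finger_gap: 0.0291
finger_force: 52.1
```

```bash
python3 - <<'E'
from h import *
plan(590.6,-13.8,19,89.8)
E
```

```text
pos [588.8 -14.1  18.5] finger 89.8 gap 29.1 q6 -0.02 F [-4.9 -0.5  9.8] t 38.9
shift mm [-1.8  0.3 -0.5] rows 1 | turn [-0.002 -0.003 -0.   ] rows 1
```

step_arm:
  steps: "0 0 0 0 0 0 .038;0 0 0 0 0 0 .038;0 0 0 0 0 0 .038;0 0 0 0 0 0 .038;0 0 -.01 0 0 0 .038;0 0 -.02 0 0 0 .038;0 0 -.035 0 0 0 .038;0 0 -.04 0 0 0 .038"

```text
t: 39.52
ee_pos: [0.5876, -0.0138, 0.1221]
orientation: [-0.006, -3.135, 0.004]
wrist_force: [0.7, 0.2, 0.2]
finger_gap: 0.0381
finger_force: 0.0
```

step_arm:
  steps: "0 0 -.04 0 0 0 .038;0 0 -.035 0 0 0 .06;0 0 0 0 0 0 .06;0 0 0 0 0 0 .06;0 0 0 0 0 0 .06;0 0 0 0 0 0 .06"

```text
t: 40.02
ee_pos: [0.5886, -0.0136, 0.196]
orientation: [-0.006, -3.136, 0.004]
wrist_force: [0.1, -0.3, 0.5]
finger_gap: 0.0601
finger_force: 0.0
```

```bash
python3 - <<'E'
from h import *
for c in('top','scene'): comps(c,.5,.78,.1,.4,.022,.06,mn=100)
plan(642.5,244.5,200,84.5)
E
```

```text
top 175 [640.1 244.6] [71. 22.] ang -5.6 z [29. 47.] rgb [62 61 58]
top 196 [757.1 216.2] [80. 45.] ang 89.9 z [23. 31.] rgb [168 154  93]
scene 205 [536.7 183.4] [60. 57.] ang -2.4 z [25. 59.] rgb [121 121 114]
scene 193 [644.3 243.5] [72. 22.] ang -5.8 z [27. 46.] rgb [31 30 30]
scene 197 [758.4 214.2] [80. 43.] ang 89.5 z [23. 32.] rgb [159 142  72]
pos [588.5 -13.7 195.7] finger 89.8 gap 59.7 q6 -0.02 F [-0.8  0.2 -0.3] t 40.1
shift mm [-53.  258.3  -5.3] rows 7 | turn [-0.003 -0.006  0.092] rows 1
```

step_arm:
  steps: "-.0076 .0369 0 0 0 0 .07;-.0076 .0369 0 0 0 0 .07;-.0076 .0369 0 0 0 0 .07;-.0076 .0369 0 0 0 0 .07;-.0076 .0369 0 0 0 0 .07;-.0076 .0369 0 0 0 0 .07;-.0076 .0369 0 0 0 0 .07;0 0 .03 0 0 .093 .07"

```text
t: 40.78
ee_pos: [0.6477, 0.2526, 0.1707]
orientation: [0.144, 3.132, 0.007]
wrist_force: [0.9, 0.2, 1.6]
finger_gap: 0.0701
finger_force: 0.0
```

step_arm:
  steps: "0 0 .035 0 0 0 .07;0 0 .025 0 0 0 .07;0 0 0 0 0 0 .07;0 0 0 0 0 0 .07;0 0 0 0 0 0 .07;0 0 0 0 0 0 .07;0 0 0 0 0 0 .07"

```text
t: 41.37
ee_pos: [0.6451, 0.2445, 0.1089]
orientation: [0.153, 3.137, -0.002]
wrist_force: [0.6, -0.1, -0.5]
finger_gap: 0.07
finger_force: 0.0
```

```bash
python3 - <<'E'
from h import *
plan(642.3,244.1,14,84.4)
for c in('top','scene'):
    p=np.vstack([cloud(c)[0] for _ in range(2)])*1000
    ox=541 if c=='top' else 544.3; oy=-47 if c=='top' else -49.3
    for x in(-46,46):
        for y in(-35,35):
            r=[]
            for dx in(-34,0,34):
                k=(abs(p[:,0]-ox-x-dx)<4)&(abs(p[:,1]-oy-y)<11)&(p[:,2]>8); r.append(np.median(p[k,2]).round(1))
            print(c,x,y,r)
save('top','p4t')
a=cv2.imread('pics/p4t.png'); cv2.imwrite('pics/p4.png',cv2.resize(a[165:255,265:385],(800,600),interpolation=cv2.INTER_CUBIC))
E
```

```text
pos [645.1 244.5 108.9] finger 84.4 gap 70.0 q6 0.46 F [ 0.6 -0.1 -0.5] t 41.4
shift mm [ 2.8 -0.5 94.9] rows 3 | turn [-0.001  0.001  0.001] rows 1
top -46 -35 [np.float64(50.8), np.float64(46.5), np.float64(51.2)]
top -46 35 [np.float64(52.1), np.float64(45.5), np.float64(51.2)]
top 46 -35 [np.float64(51.3), np.float64(46.1), np.float64(50.1)]
top 46 35 [np.float64(49.9), np.float64(46.1), np.float64(50.7)]
scene -46 -35 [np.float64(48.2), np.float64(45.2), np.float64(48.8)]
scene -46 35 [np.float64(48.9), np.float64(45.3), np.float64(46.8)]
scene 46 -35 [np.float64(50.1), np.float64(45.5), np.float64(50.9)]
scene 46 35 [np.float64(49.8), np.float64(44.6), np.float64(49.4)]
```

View pics/p4.png

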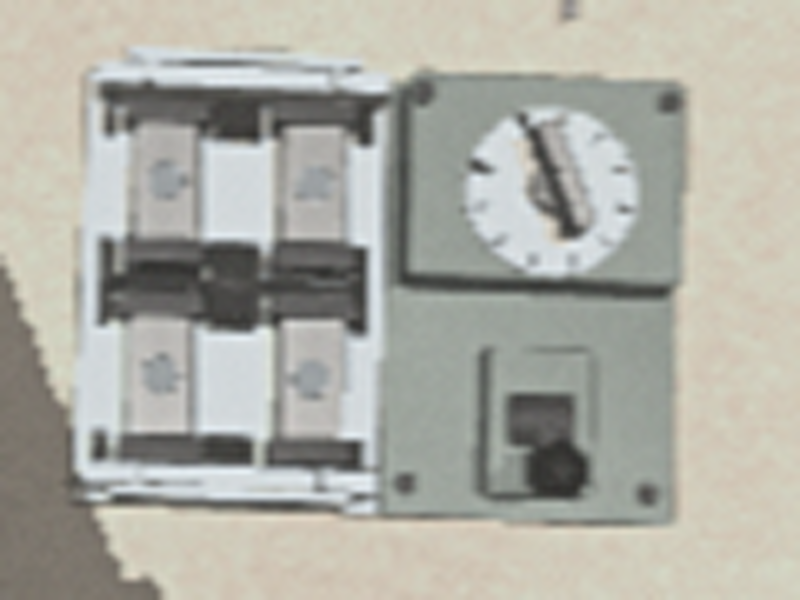

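step_arm:
  steps: ".0027 -.0005 .03 0 0 0 .07;0 0 .03 0 0 0 .07;0 0 .02 0 0 0 .07;0 0 .01 0 0 0 .07;0 0 .005 0 0 0 .07;0 0 0 0 0 0 .07;0 0 0 0 0 0 .07;0 0 0 0 0 0 .07"
  force: 80

```text
t: 42.28
ee_pos: [0.642, 0.2442, 0.0133]
orientation: [0.152, 3.138, -0.002]
wrist_force: [0.5, -0.1, 0.2]
finger_gap: 0.07
finger_force: 0.0
```

step_arm:
  steps: "0 0 0 0 0 0 .01;0 0 0 0 0 0 .01;0 0 0 0 0 0 .01;0 0 0 0 0 0 .01;0 0 0 0 0 0 .01;0 0 0 0 0 0 .01;0 0 0 0 0 0 .01;0 0 0 0 0 0 .01"

```text
t: 42.95
ee_pos: [0.641, 0.2441, 0.0124]
orientation: [-0.152, -3.136, 0.003]
wrist_force: [-0.9, 0.5, 4.5]
finger_gap: 0.021
finger_force: 79.6
```

```bash
python3 - <<'E'
from h import *
plan(642.3,244.1,14,84.4)
plan(543,-48.8,200,89.8)
E
```

```text
pos [641.  244.1  12.4] finger 84.5 gap 21.0 q6 0.46 F [-0.9  0.5  4.5] t 43.0
shift mm [-1.3  0.1 -1.6] rows 1 | turn [-0.002 -0.002  0.001] rows 1
pos [641.  244.1  12.4] finger 84.5 gap 21.0 q6 0.46 F [-0.9  0.5  4.5] t 43.0
shift mm [  69.6 -301.4 -187. ] rows 10 | turn [-0.002 -0.002 -0.093] rows 1
```

step_arm:
  steps: "0 0 -.015 0 0 0 .01;0 0 -.03 0 0 0 .01;0 0 -.04 0 0 0 .01;0 0 -.04 0 0 0 .01;0 0 -.025 0 0 0 .01;0 0 0 0 0 0 .01;.0077 -.0335 -.003 0 0 0 .01;.0077 -.0335 -.003 0 0 0 .01"

```text
t: 43.62
ee_pos: [0.6183, 0.1792, 0.1658]
orientation: [-0.147, -3.134, 0.006]
wrist_force: [-0.1, -1.7, -4.0]
finger_gap: 0.0207
finger_force: 79.5
```

step_arm:
  steps: ".0077 -.0335 -.003 0 0 0 .01;.0077 -.0335 -.003 0 0 0 .01;.0077 -.0335 -.003 0 0 0 .01;.0077 -.0335 -.003 0 0 0 .01;.0077 -.0335 -.003 0 0 0 .01;.0077 -.0335 -.003 0 0 0 .01;.0077 -.0335 -.003 0 0 0 .01;0 0 0 0 0 -.093 .01"

```text
t: 44.28
ee_pos: [0.5397, -0.0546, 0.188]
orientation: [-0.013, -3.135, 0.009]
wrist_force: [0.5, 1.0, -4.2]
finger_gap: 0.0206
finger_force: 79.9
```

step_arm:
  steps: "0 0 .03 0 0 0 .01;0 0 .03 0 0 0 .01;0 0 0 0 0 0 .01;0 0 0 0 0 0 .01;0 0 0 0 0 0 .01;0 0 0 0 0 0 .01;0 0 0 0 0 0 .01;0 0 0 0 0 0 .01"

```text
t: 44.95
ee_pos: [0.5438, -0.0493, 0.1308]
orientation: [-0.005, -3.141, 0.004]
wrist_force: [-0.5, 0.0, -3.8]
finger_gap: 0.021
finger_force: 79.8
```

```bash
python3 - <<'E'
from h import *
plan(543,-48.8,70,89.8)
zb=robot.sense()['ee_pos'][2]-.012
print('plate bottom',zb)
for c in('top','scene'):
    comps(c,.42,.68,-.13,.05,zb-.002,zb+.013,mn=40)
    im,d=save(c,'b_'+c); a=cv2.imread(f'pics/b_{c}.png'); u,v=proj(c,[[.543,-.05,.09]])[0].astype(int); cv2.imwrite(f'pics/bc_{c}.png',cv2.resize(a[v-55:v+55,u-40:u+40],(400,550),interpolation=cv2.INTER_CUBIC))
cv2.imwrite('pics/b.png',np.hstack([cv2.imread('pics/bc_top.png'),cv2.imread('pics/bc_scene.png')]))
E
```

```text
pos [543.8 -49.3 130.8] finger 89.8 gap 21.0 q6 -0.09 F [-0.5  0.  -3.8] t 45.0
shift mm [ 0.8  0.7 60.8] rows 2 | turn [-0.003 -0.     0.   ] rows 1
plate bottom 0.11884649812334343Traceback (most recent call last):
  File "<stdin>", line 6, in <module>
  File "h.py", line 55, in comps
    ij=np.c_[(q[:,0]-x0)/step,(q[:,1]-y0)/step].astype(int); g=np.zeros(ij.max(0)+1,np.uint8); g[ij[:,0],ij[:,1]]=1
                                                                        ~~~~~~^^^
    return umr_maximum(a, axis, None, out, keepdims, initial, where)
ValueError: zero-size array to reduction operation maximum which has no identity
```

```bash
python3 - <<'E'
from h import *
zb=robot.sense()['ee_pos'][2]-.012
for c in('scene','top'):
    save(c,'b_'+c); a=cv2.imread(f'pics/b_{c}.png'); u,v=proj(c,[[.543,-.05,.09]])[0].astype(int); cv2.imwrite(f'pics/bc_{c}.png',cv2.resize(a[v-55:v+55,u-40:u+40],(400,550),interpolation=cv2.INTER_CUBIC))
cv2.imwrite('pics/b.png',np.hstack([cv2.imread('pics/bc_top.png'),cv2.imread('pics/bc_scene.png')]))
p=np.vstack([cloud('scene')[0] for _ in range(2)])*1000
k=(p[:,0]>560)&(p[:,0]<660)&(p[:,1]>-100)&(p[:,1]<10)&(p[:,2]>zb*1000-1)&(p[:,2]<zb*1000+13)
q=p[k]; print(len(q),np.percentile(q,[1,50,99],axis=0).round(1))
for x in range(560,650,10):
    w=q[abs(q[:,0]-x)<5]
    if len(w)>5: print(x,w[:,1].min().round(1),w[:,1].max().round(1),np.median(w[:,2]).round(1),len(w))
for y in range(-85,-5,10):
    w=q[abs(q[:,1]-y)<5]
    if len(w)>3: print('y',y,w[:,0].max().round(1),np.percentile(w[:,0],90).round(1))
E
```

```text
1104 [[561.4 -89.1 118.9]
 [604.9 -47.5 125.9]
 [642.5 -12.6 131.3]]
560 -89.1 -12.8 125.9 40
570 -90.1 -11.9 125.8 89
580 -89.6 -11.7 126.1 130
590 -90.3 -13.0 125.6 145
600 -89.3 -11.0 126.3 151
610 -91.4 -12.2 125.8 138
620 -89.7 -11.3 125.9 139
630 -89.1 -12.5 125.9 135
640 -89.9 -11.7 125.7 137
y -85 643.1 635.5
y -75 644.4 636.7
y -65 644.2 636.6
y -55 642.5 636.8
y -45 643.8 637.0
y -35 643.1 636.9
y -25 643.4 635.7
y -15 642.7 635.1
```

View pics/b.png

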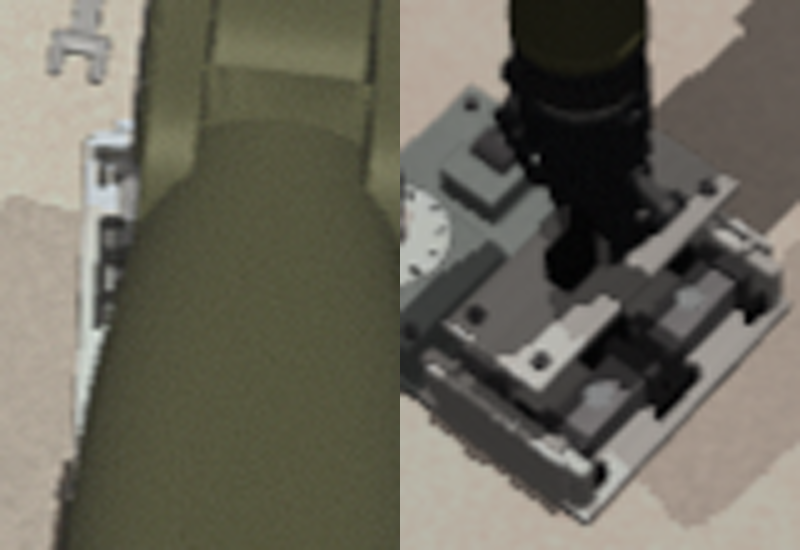

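```bash
python3 - <<'E'
from h import *
from unittest.mock import patch
for c,f in(('top','p4t'),('top','top0'),('scene','scene0')):
    im0=cv2.cvtColor(cv2.imread(f'pics/{f}.png'),cv2.COLOR_BGR2RGB)
    with patch('h.robot') as r:
        r.read_camera=lambda n:(im0,None); 
        from workcell import robot as rr
        r.calibration=rr.calibration
        for nm,y0,z,x0,x1 in(('floor left edge',.025,.010,.47,.61),('plate right edge',-.25,.010,.46,.53),('plate left/floor',-.122,.010,.46,.53)):
            o=ortho(c,z,x0,x1,y0-.02,y0+.02,.0005).astype(float)
            g=np.abs(cv2.Sobel(cv2.GaussianBlur(o,(0,0),3),cv2.CV_64F,1,0)).sum(2)[:,6:-6]
            col=g.argmax(1)+6; y=(y0+.02-col*.0005)*1000; x=(x1-np.arange(len(y))*.0005)*1000
            w=np.ones(len(y),bool)
            for _ in range(5):
                co=np.polyfit(x[w]-543,y[w],1); res=y-np.polyval(co,x-543); w=abs(res)<max(1,1.5*np.median(abs(res)))
            print(f,nm,'y %.1f slope %.4f'%(co[1],co[0]),w.sum(),len(w))
p=np.vstack([cloud('scene')[0] for _ in range(3)])*1000
k=(p[:,0]>625)&(p[:,0]<665)&(p[:,1]>-120)&(p[:,1]<25)&(p[:,2]>50)&(p[:,2]<70)
q=p[k]
for y in range(-120,25,4):
    w=q[abs(q[:,1]-y)<2]
    if len(w): print(y,len(w),'zmed %.1f zmax %.1f xs %.1f %.1f'%(np.median(w[:,2]),w[:,2].max(),w[:,0].min(),w[:,0].max()),'x of z>60',np.round(w[w[:,2]>59.5][:,0],0)[:8])
E
```

```text
p4t floor left edge y 20.8 slope -0.0005 219 280
p4t plate right edge y -260.7 slope 0.0074 140 140
p4t plate left/floor y -119.4 slope -0.0246 79 140
top0 floor left edge y 23.5 slope -0.0125 175 280
top0 plate right edge y -261.0 slope 0.0021 140 140
top0 plate left/floor y -118.8 slope -0.0157 77 140
scene0 floor left edge y 21.8 slope -0.0141 182 280
scene0 plate right edge y -264.7 slope -0.0498 128 140
scene0 plate left/floor y -120.3 slope 0.0045 79 140
-116 14 zmed 55.9 zmax 60.7 xs 632.5 643.6 x of z>60 [639.]
-112 14 zmed 55.5 zmax 60.6 xs 633.5 642.8 x of z>60 [642.]
-108 10 zmed 56.4 zmax 58.8 xs 631.2 641.6 x of z>60 []
-104 17 zmed 58.0 zmax 63.2 xs 626.3 648.9 x of z>60 [646. 647. 648. 640. 646.]
-100 16 zmed 60.3 zmax 66.4 xs 627.2 648.6 x of z>60 [646. 643. 644. 638. 645. 644. 647. 644.]
-96 19 zmed 61.6 zmax 69.4 xs 627.3 649.3 x of z>60 [643. 647. 637. 633. 641. 639. 644. 649.]
-92 30 zmed 60.6 zmax 69.4 xs 626.0 648.5 x of z>60 [638. 633. 640. 638. 641. 648. 633. 637.]
-88 19 zmed 57.7 zmax 67.0 xs 626.6 648.4 x of z>60 [641. 645. 647. 648. 645. 647. 646. 647.]
-8
[... 1579 characters left out ...]
645. 648. 637.]
-12 20 zmed 56.3 zmax 67.5 xs 626.0 650.2 x of z>60 [649. 645. 647. 645. 648. 649.]
-8 24 zmed 61.6 zmax 68.1 xs 626.4 649.9 x of z>60 [638. 644. 648. 634. 640. 643. 649. 650.]
-4 35 zmed 60.4 zmax 66.1 xs 626.3 651.6 x of z>60 [636. 636. 640. 636. 646. 643. 641. 648.]
0 19 zmed 56.0 zmax 68.2 xs 631.8 650.1 x of z>60 [643. 649. 648. 649. 642. 644. 649.]
4 26 zmed 55.3 zmax 66.9 xs 625.9 650.1 x of z>60 [649. 650. 638. 642. 648. 635. 648. 644.]
8 17 zmed 53.9 zmax 66.5 xs 627.7 651.2 x of z>60 [641. 651.]
12 7 zmed 55.7 zmax 59.1 xs 634.1 644.5 x of z>60 []
16 17 zmed 55.3 zmax 64.0 xs 635.3 645.3 x of z>60 [636. 641. 643.]
20 3 zmed 57.9 zmax 59.3 xs 636.5 642.3 x of z>60 []
```

step_arm:
  steps: ".0016 .0011 .015 0 0 .001 .01;0 0 .02 0 0 0 .01;0 0 .013 0 0 0 .01;0 0 0 0 0 0 .01;0 0 0 0 0 0 .01;0 0 0 0 0 0 .01;0 0 0 0 0 0 .01;0 0 0 0 0 0 .01"

```text
t: 46.02
ee_pos: [0.5421, -0.0485, 0.0827]
orientation: [-0.008, -3.141, 0.004]
wrist_force: [-0.2, -0.6, -3.2]
finger_gap: 0.0204
finger_force: 80.0
```

```bash
python3 - <<'E'
from h import *
plan(542.2,-48.2,67.4,89.7)
zb=robot.sense()['ee_pos'][2]*1000-12.4
p=np.vstack([cloud('scene')[0] for _ in range(3)])*1000
k=(p[:,0]>585)&(p[:,0]<625)&(p[:,1]>-130)&(p[:,1]<30)&(p[:,2]>zb+2)&(p[:,2]<zb+13)
q=p[k]; print(len(q),'y',np.percentile(q[:,1],[.5,2,98,99.5]).round(1))
k=(p[:,0]>600)&(p[:,0]<660)&(p[:,1]>-80)&(p[:,1]<-20)&(p[:,2]>zb+4)&(p[:,2]<zb+11)
q=p[k]; print('xmax',np.percentile(q[:,0],[90,97,99.5]).round(1))
E
```

```text
pos [542.1 -48.5  82.7] finger 89.7 gap 20.4 q6 -0.08 F [-0.2 -0.6 -3.2] t 46.0
shift mm [-0.1  0.3 15.3] rows 1 | turn [-0.003 -0.001  0.   ] rows 1
755 y [-88.  -86.4 -12.1 -11.5]
xmax [637.6 640.3 641.5]
```

step_arm:
  steps: ".0004 .0003 .006 0 0 0 .01;0 0 .004 0 0 0 .01;0 0 .002 0 0 0 .01;0 0 0 0 0 0 .01;0 0 0 0 0 0 .01"

```text
t: 46.58
ee_pos: [0.5404, -0.0481, 0.0692]
orientation: [-0.007, -3.138, 0.004]
wrist_force: [0.7, 0.6, -4.4]
finger_gap: 0.0208
finger_force: 80.0
```

```bash
python3 - <<'E'
from h import *
plan(542.0,-48.2,67.4,89.7)
E
```

```text
pos [540.4 -48.1  69.2] finger 89.7 gap 20.8 q6 -0.08 F [ 0.7  0.6 -4.4] t 46.6
shift mm [-1.6 -0.1  1.8] rows 1 | turn [-0.002 -0.003  0.001] rows 1
```

step_arm:
  steps: "-.0005 0 .001 0 0 0 .01;0 0 .001 0 0 0 .01;0 0 .0005 0 0 0 .01;0 0 0 0 0 0 .01;0 0 0 0 0 0 .01;0 0 0 0 0 0 .01"

```text
t: 47.08
ee_pos: [0.5415, -0.0481, 0.0673]
orientation: [-0.007, -3.14, 0.004]
wrist_force: [-0.0, -0.5, -0.9]
finger_gap: 0.0208
finger_force: 80.2
```

```bash
python3 - <<'E'
from h import *
plan(542.0,-48.2,67.4,89.7)
E
```

```text
pos [541.5 -48.1  67.3] finger 89.7 gap 20.8 q6 -0.08 F [-0.  -0.5 -0.9] t 47.1
shift mm [-0.5 -0.1 -0.1] rows 1 | turn [-0.003 -0.002  0.   ] rows 1
```

step_arm:
  steps: "0 0 .001 0 0 0 .01;0 0 0 0 0 0 .045;0 0 0 0 0 0 .045;0 0 0 0 0 0 .045;0 0 0 0 0 0 .045;0 0 -.01 0 0 0 .045;0 0 -.02 0 0 0 .045;0 0 -.035 0 0 0 .045"

```text
t: 47.75
ee_pos: [0.5386, -0.0477, 0.1292]
orientation: [-0.008, -3.133, 0.003]
wrist_force: [0.0, -0.1, -0.7]
finger_gap: 0.0449
finger_force: 0.0
```

step_arm:
  steps: "0 0 -.04 0 0 0 .06;0 0 -.035 0 0 0 .06;0 .035 0 0 0 0 .06;0 .035 0 0 0 0 .06;0 .035 0 0 0 0 .06;0 .035 0 0 0 0 .06;0 .035 0 0 0 0 .06;0 0 0 0 0 0 .06"

```text
t: 48.42
ee_pos: [0.5424, 0.1326, 0.2064]
orientation: [0.001, -3.14, -0.001]
wrist_force: [0.1, -0.4, -0.4]
finger_gap: 0.0601
finger_force: 0.0
```

```bash
python3 - <<'E'
from h import *
for c in('top','scene'):
    p=np.vstack([cloud(c)[0] for _ in range(2)])*1000
    ox,oy=(540.5,-47) if c=='top' else (544.3,-49.3)
    print(c,[(x,y,np.median(p[(abs(p[:,0]-ox-x)<6)&(abs(p[:,1]-oy-y)<6)&(p[:,2]>30)][:,2]).round(1)) for x in(-80,-50,50,80) for y in(-28,28)])
    # key wing
    k=(abs(p[:,0]-585)<45)&(abs(p[:,1]+190)<45)&(p[:,2]>80)&(p[:,2]<115); q=p[k]
    ce,wh,a=cv2.minAreaRect(q[:,:2].astype(np.float32)); print('key',k.sum(),np.round(ce,1),np.round(wh,1),a,'z',np.percentile(q[:,2],[5,95]).round())
    e,V=np.linalg.eigh(np.cov(q[:,:2].T)); print('  mean',q.mean(0).round(1),'dir',np.degrees(np.arctan2(V[1,1],V[0,1])).round(1))
    k=(abs(p[:,0]-455)<50)&(abs(p[:,1]+190)<30)&(p[:,2]>80)&(p[:,2]<112); q=p[k]; print('ball',k.sum(),q.mean(0).round(1) if len(q) else '')
    print(spots(c,'key_grip',.087),spots(c,'lever_tip',.093))
    save(c,'k_'+c); a=cv2.imread(f'pics/k_{c}.png'); u,v=proj(c,[[.56,-.13,.07]])[0].astype(int); cv2.imwrite(f'pics/kc_{c}.png',cv2.resize(a[v-60:v+60,u-45:u+45],(400,533),interpolation=cv2.INTER_CUBIC))
cv2.imwrite('pics/k.png',np.hstack([cv2.imread('pics/kc_top.png'),cv2.imread('pics/kc_scene.png')]))
E
```

```text
top [(-80, -28, np.float64(65.8)), (-80, 28, np.float64(66.3)), (-50, -28, np.float64(64.3)), (-50, 28, np.float64(63.7)), (50, -28, np.float64(65.1)), (50, 28, np.float64(63.6)), (80, -28, np.float64(66.4)), (80, 28, np.float64(65.7))]
key 163 [ 583.5 -191.6] [51.6 11. ] 21.326417922973633 z [ 84. 108.]
  mean [ 582.5 -190.5  100. ] dir -157.8
ball 120 [ 450.  -189.4  104.5]
[(0.75, [410.5, 161.9], [682.6, -381.9]), (0.45, [346.7, 190.7], [586.6, -186.8])] [(0.44, [350.5, 234.5], [453.1, -198.1])]
scene [(-80, -28, np.float64(65.5)), (-80, 28, np.float64(66.1)), (-50, -28, np.float64(64.6)), (-50, 28, np.float64(61.8)), (50, -28, np.float64(63.5)), (50, 28, np.float64(62.7)), (80, -28, np.float64(65.0)), (80, 28, np.float64(64.4))]
key 159 [ 588.5 -193.8] [53.4 14.6] 18.790035247802734 z [ 83. 109.]
  mean [ 590.2 -191.5   98.1] dir -159.1
ball 105 [ 457.2 -190.6  100.9]
[(0.6, [216.2, 175.0], [585.5, -202.5])] [(0.47, [246.1, 149.7], [452.2, -189.8]), (0.29, [265.1, 201.4], [566.8, -13.7]), (0.16, [318.6, 244.5], [583.1, 203.6])]
```

View pics/k.png

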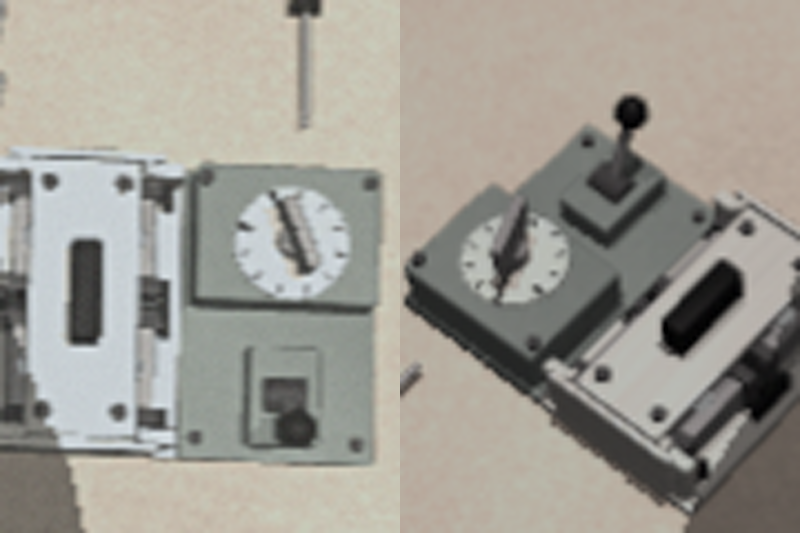

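```bash
python3 - <<'E'
from h import *
plan(586,-192.7,200,110.4)
E
```

```text
pos [542.5 126.3 205.7] finger 89.6 gap 59.9 q6 0.24 F [ 0.1  0.2 -0.7] t 48.9
shift mm [ -45.5 -318.7    6.4] rows 9 | turn [-0.002 -0.003 -0.362] rows 4
```

step_arm:
  steps: "-.005 -.0354 0 0 0 0 .05;-.005 -.0354 0 0 0 0 .05;-.005 -.0354 0 0 0 0 .05;-.005 -.0354 0 0 0 0 .05;-.005 -.0354 0 0 0 0 .05;-.005 -.0354 0 0 0 0 .05;-.005 -.0354 0 0 0 0 .05;-.005 -.0354 0 0 0 0 .05"
  force: 60

```text
t: 49.58
ee_pos: [0.5808, -0.1585, 0.2063]
orientation: [-0.009, -3.139, 0.004]
wrist_force: [0.4, -0.4, -0.2]
finger_gap: 0.0497
finger_force: 0.0
```

step_arm:
  steps: "-.005 -.0354 0 0 0 0 .05;0 0 0 0 0 -.0905 .05;0 0 0 0 0 -.0905 .05;0 0 0 0 0 -.0905 .05;0 0 0 0 0 -.0905 .05;0 0 .03 0 0 0 .05;0 0 .03 0 0 0 .05;0 0 0 0 0 0 .05"

```text
t: 50.25
ee_pos: [0.5819, -0.1911, 0.1408]
orientation: [0.555, -3.081, -0.003]
wrist_force: [-1.8, 0.4, -0.7]
finger_gap: 0.0503
finger_force: 0.0
```

step_arm:
  steps: "0 0 0 0 0 0 .05;0 0 0 0 0 0 .05;0 0 0 0 0 0 .05;0 0 0 0 0 0 .05;0 0 0 0 0 0 .05"

```text
t: 50.67
ee_pos: [0.5866, -0.1921, 0.1478]
orientation: [0.558, -3.091, 0.005]
wrist_force: [-0.3, 0.1, 0.6]
finger_gap: 0.0499
finger_force: 0.0
```

```bash
python3 - <<'E'
from h import *
plan(586,-192.7,77,110.4)
E
```

```text
pos [ 586.6 -192.1  147.8] finger 110.5 gap 49.9 q6 -0.67 F [-0.3  0.1  0.6] t 50.7
shift mm [ 0.7 -0.2 70.8] rows 2 | turn [-0.003 -0.001  0.001] rows 1
```

step_arm:
  steps: ".0006 -.0002 .02 0 0 0 .05;0 0 .02 0 0 0 .05;0 0 .018 0 0 0 .05;0 0 .012 0 0 0 .05;0 0 0 0 0 0 .05;0 0 0 0 0 0 .05;0 0 0 0 0 0 .05"

```text
t: 51.25
ee_pos: [0.5859, -0.1926, 0.0775]
orientation: [0.558, -3.09, 0.004]
wrist_force: [-0.3, 0.1, -0.4]
finger_gap: 0.0498
finger_force: 0.0
```

step_arm:
  steps: "0 0 0 0 0 0 0;0 0 0 0 0 0 0;0 0 0 0 0 0 0;0 0 0 0 0 0 0;0 0 0 0 0 0 0;0 0 0 0 0 0 0;0 0 0 0 0 0 0;0 0 0 0 0 0 0"

```text
t: 51.92
ee_pos: [0.5859, -0.1934, 0.0773]
orientation: [0.557, -3.09, 0.007]
wrist_force: [0.3, -3.9, 6.0]
finger_gap: 0.0086
finger_force: 61.3
```

```bash
python3 - <<'E'
from h import *
plan(586,-192.7,77,110.4)
print(robot.sense()['moment'])
E
```

```text
pos [ 585.9 -193.4   77.3] finger 110.4 gap 8.6 q6 -0.67 F [ 0.3 -3.9  6. ] t 51.9
shift mm [-0.3  0.6  0.3] rows 1 | turn [-0.004 -0.002  0.001] rows 1
[-0.75989344 -0.02159649 -0.0295129 ]
```

step_arm:
  steps: "0 .0003 0 0 0 .05 0;0 0 0 0 0 .1 0;0 0 0 0 0 .12 0;0 0 0 0 0 .12 0;0 0 0 0 0 .12 0;0 0 0 0 0 .12 0;0 0 0 0 0 .12 0;0 0 0 0 0 .12 0"

```text
t: 52.58
ee_pos: [0.586, -0.1927, 0.0773]
orientation: [0.806, 3.036, -0.006]
wrist_force: [0.3, -3.1, 5.5]
finger_gap: 0.0094
finger_force: 61.3
```

```bash
python3 - <<'E'
from h import *
plan(586,-192.7,77,110.4)
print(robot.sense()['moment'])
E
```

```text
pos [ 586.  -192.7   77.3] finger 60.3 gap 9.4 q6 0.2 F [ 0.3 -3.1  5.5] t 52.6
shift mm [-0.   0.   0.3] rows 1 | turn [-0.004 -0.    -0.875] rows 8
[-0.47369153 -0.10491792  0.12595577]
```

step_arm:
  steps: "0 0 0 0 0 .12 0;0 0 0 0 0 .12 0;0 0 0 0 0 .12 0;0 0 0 0 0 .12 0;0 0 0 0 0 .12 0;0 0 0 0 0 .12 0;0 0 0 0 0 .12 0;0 0 0 0 0 .12 0"

```text
t: 53.25
ee_pos: [0.5866, -0.1923, 0.0774]
orientation: [2.115, 2.32, -0.003]
wrist_force: [2.1, -3.2, 4.4]
finger_gap: 0.0091
finger_force: 61.1
```

step_arm:
  steps: "0 0 0 0 0 .12 0;0 0 0 0 0 .12 0;0 0 0 0 0 .12 0;0 0 0 0 0 .12 0;0 0 0 0 0 .12 0;0 0 0 0 0 .12 0;0 0 0 0 0 .12 0;0 0 0 0 0 .12 0"

```text
t: 53.92
ee_pos: [0.5873, -0.1926, 0.0774]
orientation: [2.946, 1.081, 0.001]
wrist_force: [4.8, -3.1, 1.0]
finger_gap: 0.0091
finger_force: 60.7
```

step_arm:
  steps: "0 0 0 0 0 .12 0;0 0 0 0 0 .12 0;0 0 0 0 0 .12 0;0 0 0 0 0 .12 0;0 0 0 0 0 .12 0;0 0 0 0 0 .08 0;0 0 0 0 0 0 0;0 0 0 0 0 0 0"

```text
t: 54.58
ee_pos: [0.5875, -0.1932, 0.0774]
orientation: [3.137, 0.044, 0.003]
wrist_force: [4.7, -4.5, 1.5]
finger_gap: 0.009
finger_force: 60.6
```

```bash
python3 - <<'E'
from h import *
plan(586,-192.7,77,110.4)
print(robot.sense()['moment'])
E
```

```text
pos [ 587.5 -193.2   77.4] finger -88.4 gap 9.0 q6 2.8 F [ 4.7 -4.5  1.5] t 54.6
shift mm [-1.5 -0.5  0.4] rows 1 | turn [ 0.005 -0.001 -0.328] rows 3
[-0.85353599 -1.13449383 -0.04519403]
```

step_arm:
  steps: "0 0 0 0 0 0 .05;0 0 0 0 0 0 .05;0 0 0 0 0 0 .05;0 0 0 0 0 0 .05;0 0 -.015 0 0 0 .05;0 0 -.02 0 0 0 .05;0 0 -.015 0 0 0 .05;0 0 0 0 0 -.12 .05"

```text
t: 55.25
ee_pos: [0.5867, -0.1922, 0.1295]
orientation: [3.129, 0.235, 0.002]
wrist_force: [0.9, -1.2, -0.3]
finger_gap: 0.0502
finger_force: 0.0
```

step_arm:
  steps: "0 0 0 0 0 -.12 .05;0 0 0 0 0 -.12 .05;0 0 0 0 0 -.12 .05;0 0 0 0 0 -.12 .05;0 0 0 0 0 -.12 .05;0 0 0 0 0 -.12 .05;0 0 0 0 0 -.12 .05;0 0 0 0 0 -.12 .05"

```text
t: 55.92
ee_pos: [0.5846, -0.1915, 0.126]
orientation: [-2.666, -1.662, 0.006]
wrist_force: [0.2, 0.7, -0.2]
finger_gap: 0.0499
finger_force: 0.0
```

step_arm:
  steps: "0 0 0 0 0 -.12 .05;0 0 0 0 0 -.12 .05;0 0 0 0 0 -.12 .05;0 0 0 0 0 -.12 .05;0 0 0 0 0 -.12 .05;0 0 0 0 0 -.12 .05;0 0 0 0 0 -.12 .05;0 0 0 0 0 -.12 .05"

```text
t: 56.58
ee_pos: [0.5846, -0.1915, 0.126]
orientation: [-1.596, -2.704, 0.005]
wrist_force: [-0.2, 0.5, -0.4]
finger_gap: 0.05
finger_force: 0.0
```

step_arm:
  steps: "0 0 0 0 0 -.12 .05;0 0 0 0 0 -.12 .05;0 0 0 0 0 -.12 .05;0 0 0 0 0 -.12 .05;0 0 0 0 0 -.12 .05;0 0 0 0 0 -.12 .05;0 0 0 0 0 -.12 .05;0 0 0 0 0 -.12 .05"

```text
t: 57.25
ee_pos: [0.5847, -0.1915, 0.126]
orientation: [-0.167, -3.134, 0.003]
wrist_force: [-0.2, 0.8, 0.1]
finger_gap: 0.0498
finger_force: 0.0
```

step_arm:
  steps: "0 0 0 0 0 -.12 .05;0 0 0 0 0 0 .05;0 0 0 0 0 0 .05;0 0 0 0 0 0 .05;0 0 0 0 0 0 .05"

```text
t: 57.67
ee_pos: [0.5849, -0.1918, 0.1262]
orientation: [0.008, -3.139, 0.004]
wrist_force: [0.2, -0.7, -0.2]
finger_gap: 0.0496
finger_force: 0.0
```

```bash
python3 - <<'E'
from h import *
plan(586.3,-192.7,77,91.6)
save('scene','k2'); a=cv2.imread('pics/k2.png'); u,v=proj('scene',[[.57,-.19,.09]])[0].astype(int); cv2.imwrite('pics/k2c.png',cv2.resize(a[v-30:v+30,u-40:u+40],(640,480),interpolation=cv2.INTER_CUBIC))
E
```

```text
pos [ 584.9 -191.8  126.2] finger 90.3 gap 49.6 q6 -0.32 F [ 0.2 -0.7 -0.2] t 57.7
shift mm [-1.5 -0.8 49.2] rows 2 | turn [-0.002 -0.003 -0.023] rows 1
```

View pics/k2c.png

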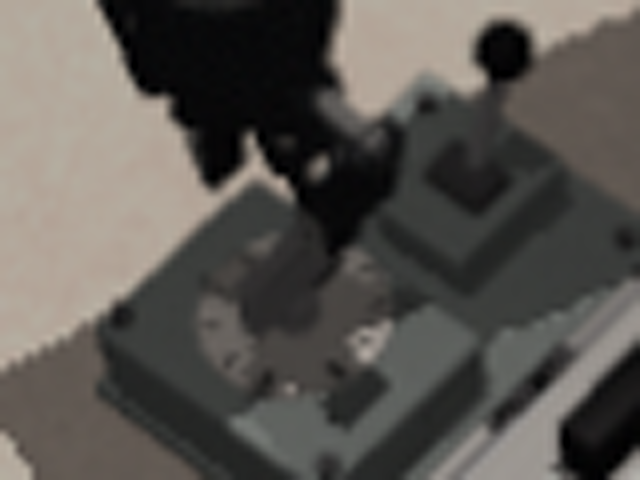

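step_arm:
  steps: "-.0014 -.0008 .02 0 0 -.023 .05;0 0 .018 0 0 0 .05;0 0 .011 0 0 0 .05;0 0 0 0 0 0 .05;0 0 0 0 0 0 .05;0 0 0 0 0 0 .05;0 0 0 0 0 0 .05"

```text
t: 58.3
ee_pos: [0.5872, -0.1931, 0.0785]
orientation: [0.047, -3.14, 0.005]
wrist_force: [-0.2, 0.0, 0.6]
finger_gap: 0.0501
finger_force: 0.0
```

step_arm:
  steps: "0 0 0 0 0 0 0;0 0 0 0 0 0 0;0 0 0 0 0 0 0;0 0 0 0 0 0 0;0 0 0 0 0 0 0;0 0 0 0 0 0 0;0 0 0 0 0 0 0"

```text
t: 58.88
ee_pos: [0.5867, -0.1932, 0.078]
orientation: [0.047, -3.139, 0.005]
wrist_force: [-1.7, -0.2, 4.7]
finger_gap: 0.0088
finger_force: 60.1
```

step_arm:
  steps: "0 0 0 0 0 .05 0;0 0 0 0 0 .1 0;0 0 0 0 0 .12 0;0 0 0 0 0 .12 0;0 0 0 0 0 .12 0;0 0 0 0 0 .12 0;0 0 0 0 0 .12 0;0 0 0 0 0 .12 0"

```text
t: 59.55
ee_pos: [0.5867, -0.1932, 0.0779]
orientation: [-1.289, -2.865, 0.005]
wrist_force: [-1.3, -1.4, 7.1]
finger_gap: 0.0088
finger_force: 60.1
```

step_arm:
  steps: "0 0 0 0 0 .12 0;0 0 0 0 0 .12 0;0 0 0 0 0 .12 0;0 0 0 0 0 .12 0;0 0 0 0 0 .12 0;0 0 0 0 0 .12 0;0 0 0 0 0 0 0;0 0 0 0 0 0 0"

```text
t: 60.22
ee_pos: [0.5867, -0.1931, 0.0779]
orientation: [2.209, 2.232, -0.005]
wrist_force: [-0.8, -1.9, 6.1]
finger_gap: 0.0091
finger_force: 60.0
```

```bash
python3 - <<'E'
from h import *
plan(586.3,-192.7,77,91.6)
print(robot.sense()['moment'])
E
```

```text
pos [ 586.7 -193.1   77.9] finger 0.6 gap 9.1 q6 1.24 F [-0.8 -1.9  6.1] t 60.2
shift mm [ 0.4 -0.4  0.9] rows 1 | turn [1.000e-03 4.000e-03 1.553e+00] rows 13
[-0.11369258  0.14347185 -0.03360491]
```

step_arm:
  steps: "0 0 0 0 0 .08 0;0 0 0 0 0 .08 0;0 0 0 0 0 .06 0;0 0 0 0 0 .04 0;0 0 0 0 0 0 0;0 0 0 0 0 0 0"

```text
t: 60.72
ee_pos: [0.5868, -0.1931, 0.0779]
orientation: [2.479, 1.927, -0.005]
wrist_force: [-0.8, -1.6, 5.5]
finger_gap: 0.0089
finger_force: 60.0
```

```bash
python3 - <<'E'
from h import *
plan(586.3,-192.7,77,91.6)
print(robot.sense()['moment'])
E
```

```text
pos [ 586.8 -193.1   77.9] finger -14.3 gap 8.9 q6 1.5 F [-0.8 -1.6  5.5] t 60.7
shift mm [ 0.3 -0.5  0.9] rows 1 | turn [1.000e-03 3.000e-03 1.294e+00] rows 11
[-0.11994822  0.12482944 -0.02715748]
```

step_arm:
  steps: "0 0 0 0 0 .03 0;0 0 0 0 0 .03 0;0 0 0 0 0 .03 0;0 0 0 0 0 0 0;0 0 0 0 0 0 0"

```text
t: 61.13
ee_pos: [0.5868, -0.1931, 0.078]
orientation: [2.561, 1.817, -0.005]
wrist_force: [-1.8, -3.1, 5.7]
finger_gap: 0.0086
finger_force: 67.5
```

```bash
python3 - <<'E'
from h import *
plan(586.3,-192.7,77,91.6)
print(robot.sense()['moment'])
E
```

```text
pos [ 586.8 -193.1   78. ] finger -19.3 gap 8.6 q6 1.59 F [-1.8 -3.1  5.7] t 61.1
shift mm [ 0.3 -0.6  1. ] rows 1 | turn [0.002 0.004 1.206] rows 11
[-0.25139386  0.23472468  1.19234614]
```

step_arm:
  steps: "0 0 0 0 0 0 .05;0 0 0 0 0 0 .05;0 0 0 0 0 0 .05;0 0 0 0 0 0 .05;0 0 -.015 0 0 0 .05;0 0 -.025 0 0 0 .05;0 0 -.03 0 0 0 .05;0 0 -.03 0 0 0 .02"

```text
t: 61.8
ee_pos: [0.5858, -0.1923, 0.1776]
orientation: [-2.564, -1.814, 0.007]
wrist_force: [0.8, 0.0, 0.9]
finger_gap: 0.0393
finger_force: 0.0
```

step_arm:
  steps: "0 0 0 0 0 0 0;0 0 0 0 0 0 0;0 0 0 0 0 0 0;0 0 0 0 0 0 0;0 0 0 0 0 0 0;0 0 0 0 0 0 0"

```text
t: 62.3
ee_pos: [0.5858, -0.1923, 0.1759]
orientation: [-2.563, -1.814, 0.008]
wrist_force: [-0.1, 0.5, 0.2]
finger_gap: 0.0002
finger_force: 0.0
```

```bash
python3 - <<'E'
from h import *
plan(412,-193,175,90)
E
```

```text
pos [ 585.8 -192.3  175.9] finger -19.4 gap 0.2 q6 1.59 F [-0.1  0.5  0.2] t 62.3
shift mm [ -58.4 -163.7    1.7] rows 5 | turn [-1.000e-03  5.000e-03  1.232e+00] rows 11
```

step_arm:
  steps: "-.0117 -.0327 0 0 0 0 0;-.0117 -.0327 0 0 0 0 0;-.0117 -.0327 0 0 0 0 0;-.0117 -.0327 0 0 0 0 0;-.0117 -.0327 0 0 0 0 0;0 0 0 0 0 .112 0;0 0 0 0 0 .112 0;0 0 0 0 0 .112 0"

```text
t: 62.97
ee_pos: [0.412, -0.1933, 0.1775]
orientation: [2.835, 1.351, -0.006]
wrist_force: [-0.3, 0.8, 0.4]
finger_gap: 0.0002
finger_force: 0.0
```

step_arm:
  steps: "0 0 0 0 0 .112 0;0 0 0 0 0 .112 0;0 0 0 0 0 .112 0;0 0 0 0 0 .112 0;0 0 0 0 0 .112 0;0 0 0 0 0 .112 0;0 0 0 0 0 .112 0;0 0 0 0 0 .112 0"

```text
t: 63.63
ee_pos: [0.4126, -0.1932, 0.1772]
orientation: [3.14, -0.009, -0.005]
wrist_force: [0.3, -0.1, 1.0]
finger_gap: 0.0002
finger_force: 0.0
```

step_arm:
  steps: "0 0 0 0 0 0 0;0 0 0 0 0 0 0;0 0 0 0 0 0 0;0 0 0 0 0 0 0;0 0 0 0 0 0 0"

```text
t: 64.05
ee_pos: [0.4129, -0.1934, 0.1777]
orientation: [3.139, 0.002, -0.004]
wrist_force: [-1.2, 0.8, -0.3]
finger_gap: 0.0001
finger_force: 0.0
```

```bash
python3 - <<'E'
from h import *
plan(412,-193,84,90)
for c in('scene','top'):
    p=cloud(c)[0]*1000
    k=(abs(p[:,0]-457)<25)&(abs(p[:,1]+192)<25)&(p[:,2]>84)&(p[:,2]<112); q=p[k]
    if len(q): print('ball',c,k.sum(),np.median(q,0).round(1),np.percentile(q,[3,97],axis=0).round(1))
    k=(abs(p[:,0]-585)<45)&(abs(p[:,1]+190)<45)&(p[:,2]>80)&(p[:,2]<115); q=p[k]
    if len(q)>20: ce,wh,a=cv2.minAreaRect(q[:,:2].astype(np.float32)); print('key',k.sum(),np.round(ce,1),np.round(wh,1),a)
save('scene','l1'); a=cv2.imread('pics/l1.png'); u,v=proj('scene',[[.54,-.19,.09]])[0].astype(int); cv2.imwrite('pics/l1c.png',cv2.resize(a[v-36:v+36,u-48:u+48],(800,600),interpolation=cv2.INTER_CUBIC))
E
```

```text
pos [ 412.9 -193.4  177.7] finger -89.9 gap 0.1 q6 2.71 F [-1.2  0.8 -0.3] t 64.0
shift mm [-0.7 -0.6 93.7] rows 3 | turn [0.002 0.003 0.001] rows 1
ball scene 52 [ 458.4 -189.9  103.2] [[ 445.  -202.1   87.6]
 [ 466.  -180.9  111.3]]
key 72 [ 587.7 -194.2] [55.4 11.7] 73.55461883544922
ball top 45 [ 450.5 -186.4  105.4] [[ 439.6 -197.5   97.4]
 [ 462.3 -178.2  110.3]]
key 82 [ 583.2 -191.5] [50.9 10.6] 70.76222229003906
```

View pics/l1c.png

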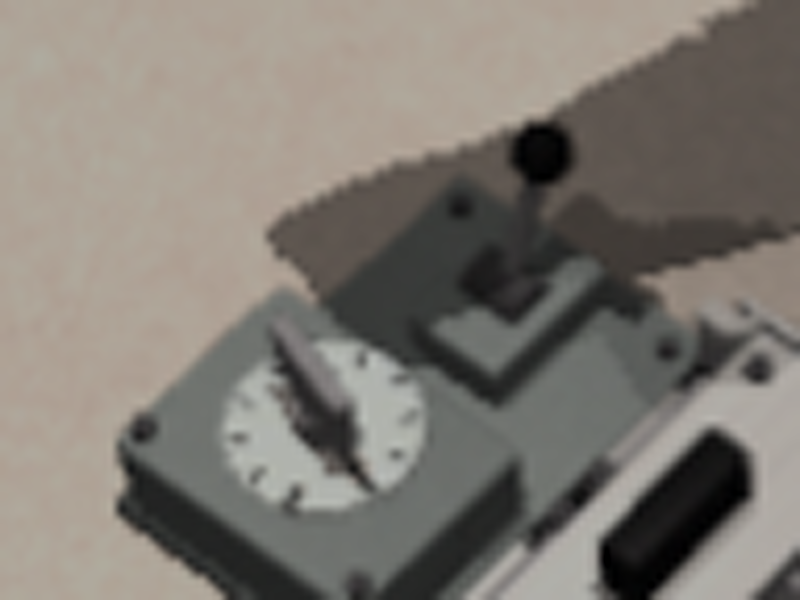

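step_arm:
  steps: "-.0005 -.002 .025 0 0 0 0;0 0 .03 0 0 0 0;0 0 .025 0 0 0 0;0 0 .013 0 0 0 0;0 0 0 0 0 0 0;0 0 0 0 0 0 0;0 0 0 0 0 0 0"

```text
t: 64.78
ee_pos: [0.413, -0.192, 0.0857]
orientation: [3.139, -0.0, -0.002]
wrist_force: [-0.6, -0.6, 0.3]
finger_gap: -0.0001
finger_force: 0.0
```

step_arm:
  steps: ".01 0 0 0 0 0 0;.01 0 0 0 0 0 0;.01 0 0 0 0 0 0;.01 0 0 0 0 0 0;.01 0 0 0 0 0 0;.01 0 0 0 0 0 0;0 0 0 0 0 0 0;0 0 0 0 0 0 0"

```text
t: 65.45
ee_pos: [0.473, -0.1915, 0.0844]
orientation: [3.139, 0.001, -0.004]
wrist_force: [0.2, 0.7, 0.4]
finger_gap: 0.0003
finger_force: 0.0
```

```bash
python3 - <<'E'
from h import *
plan(493,-191.5,84,90)
p=cloud('scene')[0]*1000
k=(abs(p[:,0]-500)<35)&(abs(p[:,1]+192)<25)&(p[:,2]>95)&(p[:,2]<116); q=p[k]; print(len(q),np.percentile(q,[5,50,95],axis=0).round(1))
E
```

```text
pos [ 473.  -191.5   84.4] finger -90.0 gap 0.3 q6 2.76 F [0.2 0.7 0.4] t 65.5
shift mm [20.   0.   0.3] rows 1 | turn [0.002 0.003 0.   ] rows 1
76 [[ 477.4 -201.2   98.1]
 [ 497.9 -189.8  107.6]
 [ 511.6 -180.6  114.2]]
```

step_arm:
  steps: ".008 0 0 0 0 0 0;.007 0 0 0 0 0 0;.004 0 0 0 0 0 0;.002 0 0 0 0 0 0;0 0 0 0 0 0 0;0 0 0 0 0 0 0"

```text
t: 66.0
ee_pos: [0.4917, -0.1916, 0.0843]
orientation: [3.139, -0.001, -0.009]
wrist_force: [-5.6, -0.4, 4.5]
finger_gap: -0.0001
finger_force: 2.9
```

step_arm:
  steps: ".001 0 0 0 0 0 0;.001 0 0 0 0 0 0;0 0 0 0 0 0 0;0 0 0 0 0 0 0;0 0 0 0 0 0 0"

```text
t: 66.42
ee_pos: [0.4918, -0.1916, 0.0842]
orientation: [3.139, -0.001, -0.014]
wrist_force: [-11.7, -0.4, 8.3]
finger_gap: -0.0001
finger_force: 5.5
```

step_arm:
  steps: ".001 0 0 0 0 0 0;.001 0 0 0 0 0 0;0 0 0 0 0 0 0;0 0 0 0 0 0 0;0 0 0 0 0 0 0"

```text
t: 66.83
ee_pos: [0.492, -0.1916, 0.0841]
orientation: [3.138, -0.002, -0.019]
wrist_force: [-16.1, -0.4, 12.0]
finger_gap: 0.0
finger_force: 8.3
```

step_arm:
  steps: "-.01 0 0 0 0 0 0;-.03 0 0 0 0 0 0;-.03 0 0 0 0 0 0;0 0 -.03 0 0 0 0;0 0 -.04 0 0 0 0;0 0 -.04 0 0 0 0;-.01 .035 0 0 0 0 0;-.01 .035 0 0 0 0 0"

```text
t: 67.5
ee_pos: [0.4103, -0.2624, 0.1985]
orientation: [3.135, 0.006, 0.007]
wrist_force: [0.5, 0.4, -0.4]
finger_gap: -0.0001
finger_force: 0.0
```

step_arm:
  steps: "0 .04 0 0 0 0 0;0 .04 0 0 0 0 0;0 .04 0 0 0 0 0;0 0 0 0 0 0 0;0 0 0 0 0 0 0"

```text
t: 67.92
ee_pos: [0.4075, -0.3833, 0.195]
orientation: [3.139, -0.005, -0.003]
wrist_force: [0.2, 1.8, 0.3]
finger_gap: 0.0
finger_force: 0.0
```

```bash
python3 - <<'E'
from h import *
print(robot.sense()['ee_pos'],robot.sense()['t'])
for c in('top','scene'):
    p=np.vstack([cloud(c)[0] for _ in range(2)])*1000
    ox,oy=(540.5,-47) if c=='top' else (544.3,-49.3)
    print(c,[np.median(p[(abs(p[:,0]-ox-x)<6)&(abs(p[:,1]-oy-y)<6)&(p[:,2]>30)][:,2]).round(1) for x in(-80,-50,50,80) for y in(-28,28)])
    k=(abs(p[:,0]-585)<45)&(abs(p[:,1]+190)<45)&(p[:,2]>80)&(p[:,2]<115); ce,wh,a=cv2.minAreaRect(p[k][:,:2].astype(np.float32)); print('key',np.round(ce),np.round(wh),a)
    k=(abs(p[:,0]-500)<45)&(abs(p[:,1]+192)<25)&(p[:,2]>84)&(p[:,2]<112); print('ball',k.sum(),np.median(p[k],0).round(1))
    save(c,'f_'+c)
a=cv2.imread('pics/f_top.png'); cv2.imwrite('pics/f1.png',cv2.resize(a[100:310,160:440],(800,600),interpolation=cv2.INTER_CUBIC))
E
```

```text
[ 0.40747357 -0.38334056  0.19495209] 67.9167
top [np.float64(66.2), np.float64(65.9), np.float64(64.1), np.float64(62.7), np.float64(64.8), np.float64(62.4), np.float64(64.6), np.float64(65.3)]
key [ 583. -192.] [52. 12.] 73.5003433227539
ball 112 [ 510.9 -188.5  103.5]
scene [np.float64(65.5), np.float64(66.3), np.float64(63.5), np.float64(63.2), np.float64(63.7), np.float64(63.4), np.float64(66.2), np.float64(64.2)]
key [ 587. -195.] [55. 14.] 74.02864074707031
ball 95 [ 519.1 -190.3  101.2]
```

View pics/f1.png

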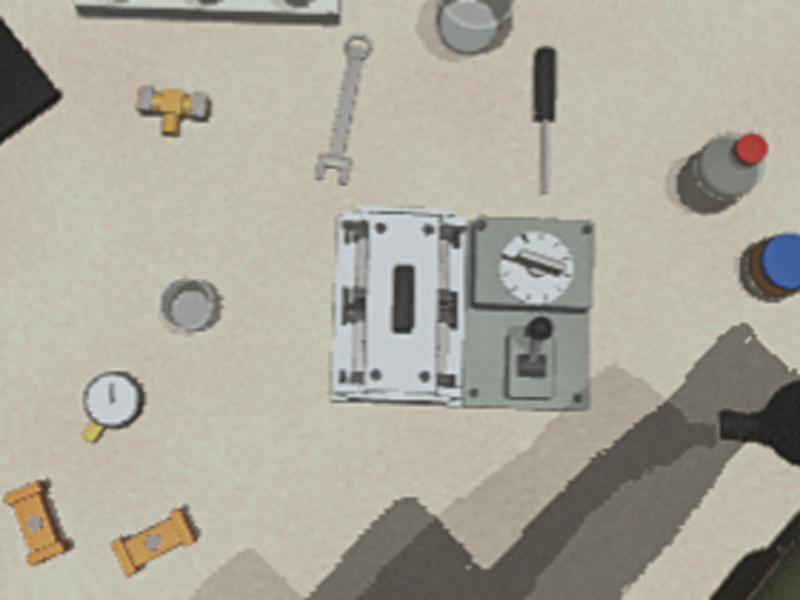

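The bar (404,298) lies flat between the lips, the key pointer (503,258) stands on the stop mark, and the lever ball (540,327) is over on the housing side. The bystanders have not moved.

```bash
python3 -c "
from workcell import robot
print(robot.close_job())"
```

```text
the job is handed in; nothing more can be done
None
```

The job is done and handed in: all four cells lie flat in the pockets, the bar is seated between the lips, the key is wound to its stop, and the lever is fully over to the housing side.

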